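Line up the ferment jars for the watch camera

TASK

Set up the small glazed jars for the day's ripeness watch: put the bamboo paddle that is lying on the cutting board into the open kimchi container, stand every small jar upright in one row along the middle of the board, at least a finger's width apart, each turned so that its own label points straight at the camera's lens, and switch on the camera's lamp by pushing its toggle lever fully down. The jars are brittle: grip them with no more than 25 N, set them down softly without dropping or pressing them, and leave the ladle and the garlic bowl where they are.

Things in the scene. Friction and masses are not known exactly. Their poses are not given: they have to be found in the camera images.
- jarA: Brown glazed jar, red dot on its label, 0.2-0.4 kg: round body 58 mm across up to 62 mm, 55 mm lid to 80 mm, 18 mm knob to 94 mm. Origin: centre of underside; +x points out through the middle of its white label; a white strip runs from there over the lid to the knob. Brittle: both fingers' pushes added stay below 60 N (so grip with 25 N or less), its push on the board below 40 N. May be absent.
- jarB: Brown glazed jar, yellow dot on its label, 0.2-0.4 kg: round body 58 mm across up to 62 mm, 55 mm lid to 80 mm, 18 mm knob to 94 mm. Origin: centre of underside; +x points out through the middle of its white label; a white strip runs from there over the lid to the knob. Brittle: both fingers' pushes added stay below 60 N (so grip with 25 N or less), its push on the board below 40 N. May be absent.
- jarC: Brown glazed jar, green dot on its label, 0.2-0.4 kg: round body 58 mm across up to 62 mm, 55 mm lid to 80 mm, 18 mm knob to 94 mm. Origin: centre of underside; +x points out through the middle of its white label; a white strip runs from there over the lid to the knob. Brittle: both fingers' pushes added stay below 60 N (so grip with 25 N or less), its push on the board below 40 N. May be absent.
- jarD: Brown glazed jar, blue dot on its label, 0.2-0.4 kg: round body 58 mm across up to 62 mm, 55 mm lid to 80 mm, 18 mm knob to 94 mm. Origin: centre of underside; +x points out through the middle of its white label; a white strip runs from there over the lid to the knob. Brittle: both fingers' pushes added stay below 60 N (so grip with 25 N or less), its push on the board below 40 N. May be absent.
- board: Pale green plastic cutting board, fixed: 150 mm (its x) by 380 mm (its y), 8 mm thick. Origin: centre of its underside; its y runs along its long middle line.
- paddle: Bamboo rice paddle, 200 mm long along its x, lying flat on the board at the start: a handle 22 mm wide and 9 mm thick from x = -111 to +25 mm, a blade 54 mm wide and 7 mm thick from x = 25 to 100 mm. 60 g. Origin: centre of its underside (z up); its centre of mass lies at about x = +9 mm.
- container: Beige plastic kimchi container without its lid, fixed: open box 250 mm (its x) by 170 mm (its y) by 85 mm high outside, walls and floor 4 mm; white latches hang down outside and stick out up to 16 mm. Origin: centre of its underside.
- pier: Low concrete wall pier, fixed: 80 mm (x) by 140 mm (y) by 212 mm high with its tile cap. Origin: centre of its underside. A grey switch box (78 mm wide, from z = 62 to 178 mm) sticks out 35 mm from its -x face, which looks towards the robot, so the box's face lies at x = -75 mm.
- switch (a joint): Angle of the lamp's toggle lever on the switch box: 0 = lever pointing out and up (off), 1.0 = fully down (on). It starts near 0. The lever stays where it is left; about 1.2 N at its end moves it. Pivot at x = -75 mm, y = 0, z = 120 mm in the pier's frame; the lever is 55 mm long, 10 mm thick, with a red ball 20 mm across at its end; it swings from 0.5 rad above level to 0.5 rad below.
- switch_tip (a point): Centre of the red ball at the end of the lamp's toggle lever.
- lens (a point): Middle of the lens on the front of the white watch camera. The camera is a fixed block 62 mm wide on a foot 70 by 90 mm beyond the board, lens 85 mm above the ledge, looking towards the robot, with a flat LED lamp panel upright on each side of it (120 mm wide in all, 130 mm high).
- ladle: Steel ladle lying on the ledge beyond the board, 300 mm long along its x, bowl (84 mm across, 26 mm high) at +105 mm. Loose; leave it alone. Origin near its middle, at ledge height.
- bowl: White bowl of garlic, 92 mm across, 66 mm high with its heap. Loose; leave it alone. Origin: centre of its underside.
Mind the look-alikes: they are no part of the job. Leave any orange look-alike of the jarD alone. Leave any yellow look-alike of the part that bears lens alone.

How it is judged:
By the outcome, as a careful person would: the job done as asked, in the order asked, and still so for the second after the job is handed in, with the robot touching nothing.
Of jarA, jarB, jarC, jarD only 3 to 4 are there at a start; the rules pass over those that are not, and their reading is None.
At some moment in a run one of jarA, jarB, jarC, jarD may be knocked a few centimetres aside while the robot is not near it.
It also fails if it takes over 210 s, if anything falls off the work surface, if the arm or the gripper's body presses on something with over 40 N, if the wrist force passes 120 N, or if a joint passes its speed limit or range.

ROBOT

A 7-joint arm with a two-finger parallel gripper is mounted at the origin on the work surface. World frame = base frame: x ahead of the robot, y to its left, z up, the work surface at z = 0. Lengths are in m, angles in rad, forces in N, time in s.
With the tool pointing down it reaches from about 0.425 to 0.925 m from the base axis. Payload 6.8 kg.
Tool frame: the origin (TCP) lies on the centre line of the jaws, within the pads' length; the fingertips stand 8 mm ahead of it and the grasp point (between the pads) lies 11 mm behind it; z points along the fingers, y is the line along which they close (so a half turn about z gives the same grasp; the last joint's range is limited). The gripper opens to 88 mm and grips with 3 to 60 N. Pads are 20 mm wide; open, the fingers measure 115 mm over their backs; the gripper's body (75 mm by 178 mm) begins 61 mm behind the grasp point.
Start: joints at [-1.426, 0.477, 0.022, 1.555, -0.011, 1.109, -0.083], TCP at [0.169, 0.654, 0.209] pointing down, gripper open.
Joint ranges: [-2.96, 2.96], [-0.34, 2.1], [-1.41, 1.46], [0.24, 2.44], [-1.37, 4.51], [0.17, 1.92], [-2.96, 2.96]. Speed limits (rad/s): [2.39, 2.39, 3.14, 3.14, 3.14, 3.14, 3.14].

INTERFACE

Orientations are given as a unit quaternion [x, y, z, w].
In Python, from station import env, eyes, sign_off gives the robot as it stands. The module is installed in compiled form; this text tells all that it offers.
- The arm moves only by the tool carry_out, never from a script. Its argument "plan" is a list of rows, each a list of 7 numbers: the shift along the tool's x, y, z as a fraction of full scale, then the turn, a rotation vector about the tool's x, y, z as a fraction of full scale, then the opening, from 0 (shut) to 1 (fully open). In form: [[dx, dy, dz, rx, ry, rz, fingers], ...]. A call has 1 to 10 rows; each row shifts and turns the commanded pose from where the row before left it, along the tool's axes as they then stand; what a row does not reach is not made up. Full scale, the value 1, is 250 mm for a shift and 180 degrees for a turn. A row lasts 1/12 s, in which the tool goes at most 41.7 mm and 7.16 degrees, less where a joint would pass 70% of its speed; a pose out of reach is approached as far as the arm can. A call with a number of a shift or a turn outside -1 to 1 is refused whole. A call with a gripper value outside its range is refused whole. The fingers move at their own pace and stop on an object; the grip force is fixed at half the most. Time passes only in rows, so rows that do not move let the fingers close. It gives the time, the measured TCP pose, the force, the opening and the grip force at its end, in the units of the state.
- env.state(): the state, without advancing time (a new reading comes with each control period).
- eyes.capture(name): name is "scene" or "top" or "wrist"; returns (picture, depth): 400x640x3 uint8, red, green, blue; 400x640 float32, m along the optical axis (not along the pixel's ray), 0 where there is no reading.
- eyes.calibration(name): a dict with "mtx" (3x3 intrinsics, pixels), "k1" (the pictures are not rectified: a ray, as slopes to the right and down, at radius r is drawn at 1 + k1 r^2 times it, then the intrinsics apply), "R" (3x3) and "t" (3): a world point X has camera coordinates R X + t. Camera axes: x right, y down, z forward; pixel columns grow to the right and rows downward; lengths in m; the calibration is good to about 2 mm. A picture is of the moment at which its call begins: read the wrist's pose just before it. calibration takes no time and is no camera call; for the wrist camera it gives the pose at the moment of the call.
- sign_off(): hands the job in; it is judged then, once.
Trained networks look in the newest picture that a camera, given by its name, has taken for a name from the list of things; names that differ only in an ending like _2 or _b are one class to them, and where a whole thing is asked for, a point or a joint stands for the part that bears it (a point fixed in the world has none). Each returns a list of dicts, best first, with "p" (0 to 1); they miss things now and then, are a little off and sometimes report something else, mostly with a low value. They report only what shows in the picture. A call takes as long as a camera call. They do not tell look-alikes from the thing itself.
- eyes.recognise(camera, label): "at" ([column, row] in pixels, amid what is visible of it).
The state is a dict: "time": time; "joint_pos": joint angles; "joint_vel": joint speeds; "effort": joint torques, N m; "position": TCP position; "tool_rot": TCP orientation; "wrist_force": force on the tool from outside, world axes, zero at the start; "torque": the same for the moment, N m; "opening": finger opening in m; "finger_force": force on a finger pad.
Only numpy, scipy, OpenCV 4.12 (cv2) and the standard library are available. Lean on these libraries where they do the work, as an engineer would, in place of code of your own. Each camera call takes 0.05 s, during which the arm holds its last target. There are 200 camera calls.

## Working session

There is one attempt and no reset: what is moved stays moved. The work goes in short steps, Python scripts to look and compute and a tool call to move; the robot and the scene stay as the last step left them, time stands still between calls to the robot, and variables do not carry over. Pictures are saved under pics/ and viewed, at most 14 in all, crops included, and the job is handed in when it is done.

Besides the shell and the picture viewer there is one more tool, called after "Call:" as name(argument=value, ...), one argument or row to a line, values as JSON. carry_out: Moves the arm, as the interface text tells. Its arguments: {"type":"object","properties":{"plan":{"type":"array","items":{"type":"array","items":{"type":"number"}}}},"required":["plan"]}

```bash
mkdir -p pics; cat > h.py <<'E'
import numpy as np, cv2
from station import env, eyes, sign_off
from scipy.spatial.transform import Rotation as Ro
def cap(n,f=None):
    im,d=eyes.capture(n); c=eyes.calibration(n)
    if f: cv2.imwrite('pics/'+f,im[:,:,::-1])
    np.savez('last_'+n+'.npz',im=im,d=d,R=c['R'],t=c['t'],K=c['mtx'],k1=c['k1'])
    return im,d,c
def rays(uv,c):
    K=np.array(c['mtx']); p=(np.asarray(uv,float).reshape(-1,2)-K[:2,2])/[K[0,0],K[1,1]]
    q=p.copy()
    for _ in range(20): q=p/(1+c['k1']*(q**2).sum(1,keepdims=True))
    return np.c_[q,np.ones(len(q))]
def world(uv,z,c): # z: depth per pixel
    return (rays(uv,c)*np.asarray(z).reshape(-1,1)-np.array(c['t']))@np.array(c['R'])
def atz(uv,z,c): # intersect with plane z
    R=np.array(c['R']);o=-R.T@np.array(c['t']);d=rays(uv,c)@R
    return o+d*((z-o[2])/d[:,2:])
def cloud(d,c):
    v,u=np.mgrid[0:400,0:640]; return world(np.c_[u.ravel(),v.ravel()],d.ravel(),c).reshape(400,640,3)
def proj(X,c):
    p=np.atleast_2d(X)@np.array(c['R']).T+np.array(c['t']); q=p[:,:2]/p[:,2:]
    q=q*(1+c['k1']*(q**2).sum(1,keepdims=True)); K=np.array(c['mtx']); return q*[K[0,0],K[1,1]]+K[:2,2]
E
python3 - <<'E'
from h import *
np.set_printoptions(precision=3,suppress=True)
for n in ['scene','top']:
    im,d,c=cap(n,n+'0.png'); P=cloud(d,c)
    print(n,'cam at',-np.array(c['R']).T@c['t'])
    for l in ['jarA','board','paddle','container','pier','switch_tip','lens','ladle','bowl']:
        for r in eyes.recognise(n,l):
            u,v=map(int,np.round(r['at'])); print(l,round(r['p'],2),u,v,P[v,u] if d[v,u]>0 else None)
s=env.state();print(s)
E
```

```text
scene cam at [1.098 0.392 1.111]
jarA 0.6 294 159 [ 0.455 -0.175  0.076]
jarA 0.56 330 306 [0.784 0.196 0.048]
board 0.66 324 239 [0.613 0.056 0.016]
paddle 0.65 335 242 [0.602 0.089 0.014]
container 0.71 230 151 [ 0.513 -0.424  0.003]
pier 0.96 446 261 [0.579 0.391 0.213]
switch_tip 0.37 464 227 [0.418 0.387 0.144]
lens 0.9 401 311 [0.7   0.359 0.085]
lens 0.77 253 270 [ 0.84  -0.014  0.11 ]
ladle 0.53 229 153 [ 0.52  -0.423  0.   ]
ladle 0.41 393 220 [0.47  0.204 0.075]
bowl 0.9 332 307 [0.784 0.203 0.051]
bowl 0.26 446 259 [0.574 0.389 0.212]
top cam at [0.365 0.004 1.28 ]
jarA 0.89 392 245 [ 0.428 -0.192  0.08 ]
board 0.64 317 186 [0.604 0.023 0.008]
board 0.33 184 202 [0.517 0.357 0.21 ]
paddle 0.74 296 183 [0.611 0.087 0.017]
container 0.84 463 210 [ 0.543 -0.419 -0.001]
container 0.63 438 136 None
pier 0.94 184 200 [0.522 0.358 0.21 ]
switch_tip 0.53 177 240 [0.424 0.39  0.142]
lens 0.8 338 111 [ 0.804 -0.033  0.115]
lens 0.62 203 155 [0.666 0.346 0.114]
ladle 0.81 442 136 [ 0.772 -0.36   0.003]
bowl 0.64 263 127 [0.773 0.19  0.05 ]
{'time': 1.0, 'joint_pos': array([-1.426,  0.477,  0.022,  1.555, -0.011,  1.109, -0.083]), 'joint_vel': array([-0.001,  0.001, -0.001,  0.   , -0.001,  0.002, -0.001]), 'effort': array([  0.001, -58.274,   1.534, -27.294,  -0.054,   0.01 ,   0.   ]), 'position': array([0.169, 0.654, 0.209]), 'tool_rot': array([0.126, 0.992, 0.   , 0.   ]), 'wrist_force': array([-0.357,  0.163,  0.039]), 'torque': array([0.036, 0.031, 0.04 ]), 'finger_force': 0.0, 'opening': 0.0880299604332422}
```

View pics/scene0.png

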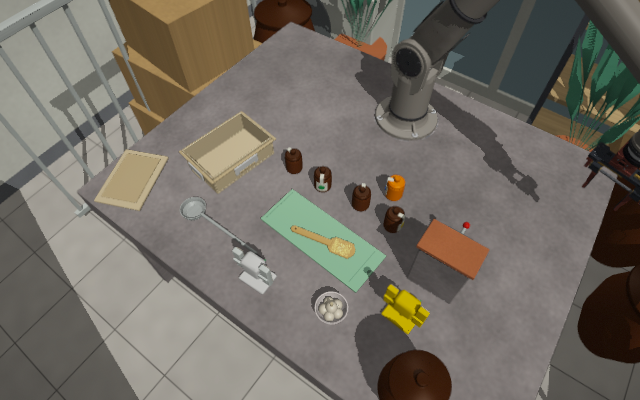

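View pics/top0.png

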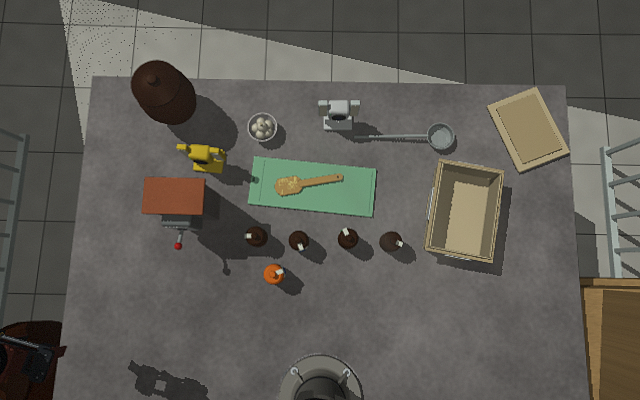

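The views show four brown jars (top view pixels (256,237), (299,240), (348,238), (392,241)). The orange look-alike is at (274,274), the white camera at (338,115) with a yellow look-alike at (205,155), and the paddle on the board at (308,184). Next I measure.

```bash
cat > m.py <<'E'
from h import *
np.set_printoptions(precision=4,suppress=True)
L={n:np.load(f'last_{n}.npz') for n in ['top','scene']}
for n in L:
    z=L[n];c=dict(mtx=z['K'],k1=float(z['k1']),R=z['R'],t=z['t']);im=z['im'];P=cloud(z['d'],c)
    hsv=cv2.cvtColor(im,cv2.COLOR_RGB2HSV);H,S,V=[hsv[...,i].astype(int) for i in range(3)]
    print('==',n)
    m=(H>55)&(H<85)&(S>50)&(V>70)&(abs(P[...,2]-.008)<.02)&(P[...,0]>.4)
    cn=max(cv2.findContours(m.astype(np.uint8),0,1)[0],key=cv2.contourArea)
    q=atz(cn[:,0],.008,c)[:,:2].astype(np.float32); print('board',cv2.minAreaRect(q*1000))
    X,Y,Z=P[...,0],P[...,1],P[...,2]
    bb=(X>.5)&(X<.72)&(Y>-.2)&(Y<.22)
    m=bb&(H<26)&(S>80)&(V>100)&(Z<.04)&(Z>0.0)
    k,lab,st,_=cv2.connectedComponentsWithStats(m.astype(np.uint8)); i=1+np.argmax(st[1:,4])
    v,u=np.nonzero(lab==i); q=atz(np.c_[u,v],.016,c)[:,:2].astype(np.float32); print('paddle',cv2.minAreaRect(q*1000),len(u))
    m=(Z>.075)&(Z<.09)&(Y<-.28)&(X>.3)&(X<.75)
    q=P[m][:,:2].astype(np.float32); print('container rim',cv2.minAreaRect(q*1000),len(q))
    m=(Z>.2)&(Z<.222)&(Y>.25)&(Y<.5)&(X>.4)&(X<.7)
    q=P[m][:,:2].astype(np.float32); print('pier',cv2.minAreaRect(q*1000),P[m][:,2].mean())
    m=(H>172)|(H<4); m&=(S>170)&(V>120)&(X<.48)&(X>.36)&(Y>.3)&(Y<.45); print('ball',P[m].mean(0),P[m].max(0),P[m].min(0),m.sum())
    # jars
    m=(Z>.03)&(Z<.11)&(X>.35)&(X<.54)&(Y>-.26)&(Y<.26)
    k,lab,st,ce=cv2.connectedComponentsWithStats(m.astype(np.uint8))
    for i in range(1,k):
        if st[i,4]<60: continue
        mm=lab==i; w=mm&(S<70)&(V>150)
        top=mm&(Z>.07); kn=mm&(Z>.086)
        print('jar px',ce[i].round(),st[i,4],'zmax',P[mm][:,2].max(),'lid',P[top].mean(0) if top.any() else None,'knob',P[kn].mean(0)[:2] if kn.any() else None,'white',P[w].mean(0),w.sum(),'hue',np.median(H[mm]))
    m=(Z>.02)&(Z<.15)&(X>.7)&(X<.88)&(Y>-.12)&(Y<.08)
    q=P[m]; print('cam',q.min(0),q.max(0),cv2.minAreaRect(q[q[:,2]>.09][:,:2].astype(np.float32)*1000))
    if n=='top':
        a=cv2.resize(im[215:295,220:420],None,fx=4,fy=4,interpolation=2);b=cv2.resize(im[90:220,230:430],None,fx=4,fy=4,interpolation=2)
        # lower half scene crop
    else: b2=cv2.resize(im[140:260,265:425],None,fx=5,fy=5,interpolation=2); cv2.imwrite('pics/crop_s.png',b2[:,:,::-1])
cv2.imwrite('pics/crop_t.png',a[:,:,::-1])
E
python3 m.py
```

```text
== top
board ((604.5007934570312, 38.503509521484375), (378.4308166503906, 150.37738037109375), 85.25115203857422)
paddle ((617.8480224609375, 49.913963317871094), (53.22261047363281, 206.6983642578125), 13.653620719909668) 684
container rim ((533.4352416992188, -397.57965087890625), (195.5299530029297, 277.05596923828125), 79.59455108642578) 1242
pier ((534.1151733398438, 385.89971923828125), (97.94220733642578, 156.92428588867188), 0.04880091920495033) 0.2104598537544553
ball [0.4094 0.3876 0.1508] [0.4158 0.3931 0.1566] [0.4025 0.3822 0.1458] 19
jar px [256. 237.] 348 zmax 0.09811106483174079 lid [0.4436 0.1941 0.0795] knob [0.4441 0.1955] white [0.4445 0.2115 0.0798] 16 hue 12.0
jar px [348. 238.] 331 zmax 0.09536567763225627 lid [ 0.444  -0.0697  0.0794] knob [ 0.4446 -0.0697] white [ 0.462  -0.0617  0.0797] 27 hue 12.0
jar px [299. 241.] 337 zmax 0.09723073649522564 lid [0.4344 0.0713 0.0794] knob [0.4344 0.0717] white [0.4172 0.0649 0.0799] 23 hue 13.0
jar px [391. 242.] 357 zmax 0.09797638541408103 lid [ 0.4389 -0.1928  0.0795] knob [ 0.4389 -0.193 ] white [ 0.4327 -0.2153  0
[... 992 characters left out ...]

jar px [322. 177.] 342 zmax 0.09588101176732626 lid [ 0.4512 -0.0653  0.0804] knob [ 0.4469 -0.0676] white [ 0.4662 -0.0546  0.0663] 50 hue 11.0
jar px [393. 188.] 209 zmax 0.08422113507338842 lid [0.3581 0.1413 0.0782] knob None white [0.3518 0.1226 0.0796] 4 hue 15.0
jar px [361. 195.] 368 zmax 0.09664516528542547 lid [0.4402 0.0755 0.0807] knob [0.4374 0.0745] white [0.4165 0.0659 0.0831] 14 hue 11.0
jar px [394. 217.] 393 zmax 0.09756813499634386 lid [0.4496 0.1995 0.0806] knob [0.4471 0.1979] white [0.4447 0.2127 0.081 ] 13 hue 11.0
cam [ 0.7955 -0.0928  0.0411] [0.8456 0.0277 0.1357] ((820.3200073242188, -32.716026306152344), (49.446693420410156, 120.6600341796875), 2.388918399810791)
```

View pics/crop_s.png

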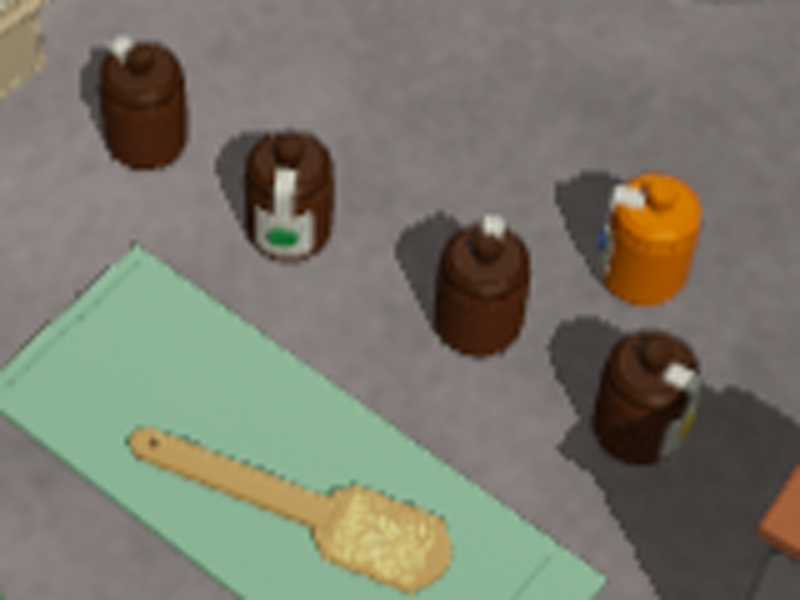

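View pics/crop_t.png

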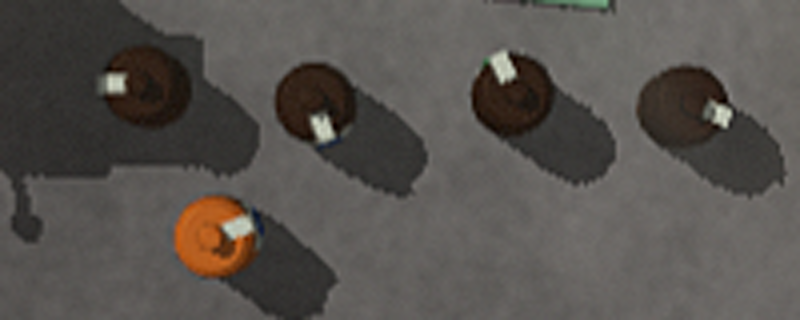

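Labels so far: yellow dot (B) at the far left and green dot (C) at scene (322,177). All four brown jars stand upright, and the orange one at scene (393,188) is the look-alike. Next: lens, container and strip yaws, plus a helper that turns targets into tool units.

```bash
cat >> h.py <<'E'
def go(x=None,y=None,z=None,psi=None):
    """print shift in tool fractions from the present pose to a world target, and turn rz for tool-y yaw psi (deg)"""
    s=env.state(); p=np.array(s['position']); R=Ro.from_quat(s['tool_rot']).as_matrix()
    t=np.array([p[i] if v is None else v for i,v in enumerate((x,y,z))])
    cur=np.degrees(np.arctan2(R[1,1],R[0,1])); f=(R.T@(t-p))/.25
    print('pos',p.round(4),'psi %.1f'%cur,'tilt',R[:,2].round(3),'F',np.round(s['wrist_force'],1),'grip',round(float(s['opening']),4),round(float(s['finger_force']),1),'q7 %.2f'%s['joint_pos'][6],'t',round(s['time'],1))
    print('  shift',f.round(4),'rows>=%.1f'%(np.linalg.norm(f)/.1667))
    if psi is not None:
        d=(psi-cur+180)%360-180; print('  turn world %.1f deg -> rz total %.4f, rows>=%.1f'%(d,-d/180,abs(d)/7.16))
E
python3 - <<'E'
from h import *
np.set_printoptions(precision=4,suppress=True)
for n in ['top','scene']:
    z=np.load(f'last_{n}.npz');c=dict(mtx=z['K'],k1=float(z['k1']),R=z['R'],t=z['t']);im=z['im'];P=cloud(z['d'],c);X,Y,Z=P[...,0],P[...,1],P[...,2]
    m=(X>.7)&(X<.88)&(Y>-.12)&(Y<.08)
    for lo in (.05,.075,.1):
        q=P[m&(Z>lo)&(Z<lo+.02)]; 
        if len(q): print(n,'cam slice',lo,len(q),q.min(0),q.max(0),np.percentile(q[:,0],[5,25,50]))
    hsv=cv2.cvtColor(im,cv2.COLOR_RGB2HSV);V=hsv[...,2];S=hsv[...,1]
    dk=m&(Z>.06)&(Z<.11)&(V<90); print('dark lens',P[dk].mean(0),dk.sum(), np.argwhere(dk).mean(0))
    m=(Z>.079)&(Z<.092)&(Y<-.28)&(X>.38)&(X<.70)&(Y>-.55)
    q=P[m][:,:2].astype(np.float32); print('rim',cv2.minAreaRect(q*1000),len(q))
    m=(Z>-.004)&(Z<.012)&(Y<-.28)&(X>.38)&(X<.70)&(Y>-.55)&(S>50)
    k,lab,st,_=cv2.connectedComponentsWithStats(m.astype(np.uint8)); i=1+np.argmax(st[1:,4])
    q=P[lab==i][:,:2].astype(np.float32); print('floor',cv2.minAreaRect(q*1000),len(q),P[lab==i].mean(0))
    for a,kx,ky in [('B',.4455,.1965),('D',.4355,.073),('C',.4455,-.069),('A',.44,-.192)]:
        mm=(np.hypot(X-kx,Y-ky)<.035)&(Z>.073)&(S<90)&(V>110); kn=(np.hypot(X-kx,Y-ky)<.02)&(Z>.088)
        lid=(np.hypot(X-kx,Y-ky)<.035)&(Z>.074)
        w=P[mm].mean(0)
        cc,rr=cv2.minEnclosingCircle(P[lid][:,:2].astype(np.float32)*1000)
        print(a,'lidc',cc,rr,'knob',P[kn].mean(0)[:2],'strip',w,mm.sum(),'yaw by lidc %.1f'%np.degrees(np.arctan2(w[1]-cc[1]/1e3,w[0]-cc[0]/1e3)))
    if n=='top': cv2.imwrite('pics/x.png',cv2.resize(im[90:140,300:380],None,fx=6,fy=6)[:,:,::-1])
go(.618,.053,.35,12.5)
E
```

```text
top cam slice 0.05 46 [ 0.7981 -0.092   0.0511] [0.8206 0.025  0.0699] [0.801  0.816  0.8173]
top cam slice 0.075 97 [ 0.7926 -0.0928  0.075 ] [0.8214 0.0249 0.0941] [0.7942 0.796  0.8077]
top cam slice 0.1 369 [ 0.7946 -0.094   0.1001] [0.8434 0.0247 0.1199] [0.7997 0.8078 0.8174]
dark lens [ 0.8086 -0.0337  0.0885] 230 [112.8913 337.8565]
rim ((533.7579956054688, -397.64642333984375), (189.0064239501953, 268.4310607910156), 80.43247985839844) 592
floor ((537.609619140625, -410.2546081542969), (147.72145080566406, 238.31532287597656), 80.70838928222656) 3885 [ 0.5362 -0.4115  0.0028]
B lidc (443.6167907714844, 194.68191528320312) 27.245981216430664 knob [0.4441 0.1955] strip [0.4453 0.2128 0.0796] 21 yaw by lidc 84.7
D lidc (433.8355712890625, 70.86652374267578) 27.519990921020508 knob [0.4345 0.0722] strip [0.4162 0.0647 0.0797] 28 yaw by lidc -160.6
C lidc (444.7818603515625, -69.63817596435547) 27.594133377075195 knob [ 0.4447 -0.0698] strip [ 0.462  -0.0617  0.0797] 27 yaw by lidc 24.9
A lidc (439.2370300292969, -194.64048767089844) 27.7629337310791 knob [ 0.4391 -0.193 ] strip 
[... 699 characters left out ...]
1583251953 knob [0.4465 0.198 ] strip [0.4452 0.2148 0.0811] 25 yaw by lidc 89.9
D lidc (434.9178466796875, 73.617919921875) 30.324275970458984 knob [0.437  0.0744] strip [0.4175 0.0661 0.0832] 18 yaw by lidc -156.8
C lidc (447.074462890625, -66.91637420654297) 28.515533447265625 knob [ 0.447  -0.0682] strip [ 0.4623 -0.0587  0.0802] 26 yaw by lidc 28.4
A lidc (443.2310485839844, -193.3415985107422) 29.295455932617188 knob [ 0.4419 -0.1908] strip [ 0.4322 -0.2113  0.0797] 14 yaw by lidc -121.7
pos [0.1688 0.6536 0.2087] psi 75.5 tilt [ 0.  0. -1.] F [-0.4  0.2  0. ] grip 0.088 0.0 q7 -0.08 t 1.0
  shift [-2.3404 -1.8766 -0.5654] rows>=18.3
  turn world -63.0 deg -> rz total 0.3501, rows>=8.8
```

Call:
carry_out(
  plan=[
    [0,0,-0.1,0,0,0,1],
    [0,0,-0.14,0,0,0,1],
    [0,0,-0.14,0,0,0,1],
    [0,0,-0.14,0,0,0,1],
    [0,0,-0.08,0,0,0,1],
  ],
)

```text
time: 1.42
position: [0.1691, 0.6546, 0.3634]
tool_rot: [0.126, 0.992, 0.003, 0.0]
wrist_force: [-0.1, 0.5, 0.4]
opening: 0.0881
finger_force: 0.0
```

Call:
carry_out(
  plan=[
    [0,0,0,0,0,0.035,1],
    [0,0,0,0,0,0.035,1],
    [0,0,0,0,0,0.035,1],
    [0,0,0,0,0,0.035,1],
    [0,0,0,0,0,0.035,1],
    [0,0,0,0,0,0.035,1],
    [0,0,0,0,0,0.035,1],
    [0,0,0,0,0,0.035,1],
    [0,0,0,0,0,0.035,1],
    [0,0,0,0,0,0.035,1],
  ],
)

```text
time: 2.25
position: [0.1688, 0.6535, 0.3587]
tool_rot: [0.628, 0.778, -0.0, -0.0]
wrist_force: [-0.7, -0.3, 0.3]
opening: 0.088
finger_force: 0.0
```

```bash
python3 -c "
from h import *
go(.618,.053,.30,12.5)"
```

```text
pos [0.1688 0.6535 0.3587] psi 12.2 tilt [-0.  0. -1.] F [-0.7 -0.3  0.3] grip 0.088 0.0 q7 -1.12 t 2.2
  shift [-2.7278  1.2484  0.2345] rows>=18.1
  turn world 0.3 deg -> rz total -0.0016, rows>=0.0
```

Call:
carry_out(
  plan=[
    [-0.097,0.0445,0,0,0,0,1],
    [-0.097,0.0445,0,0,0,0,1],
    [-0.097,0.0445,0,0,0,0,1],
    [-0.097,0.0445,0,0,0,0,1],
    [-0.097,0.0445,0,0,0,0,1],
    [-0.097,0.0445,0,0,0,0,1],
    [-0.097,0.0445,0,0,0,0,1],
    [-0.097,0.0445,0,0,0,0,1],
    [-0.097,0.0445,0,0,0,0,1],
    [-0.097,0.0445,0,0,0,0,1],
  ],
)

```text
time: 3.08
position: [0.3306, 0.4398, 0.3588]
tool_rot: [0.626, 0.78, 0.0, -0.0]
wrist_force: [0.4, -0.2, -0.1]
opening: 0.0878
finger_force: 0.0
```

Call:
carry_out(
  plan=[
    [-0.097,0.0445,0,0,0,0,1],
    [-0.097,0.0445,0,0,0,0,1],
    [-0.097,0.0445,0,0,0,0,1],
    [-0.097,0.0445,0,0,0,0,1],
    [-0.097,0.0445,0,0,0,0,1],
    [-0.097,0.0445,0,0,0,0,1],
    [-0.097,0.0445,0,0,0,0,1],
    [-0.097,0.0445,0,0,0,0,1],
    [-0.097,0.0445,0,0,0,0,1],
    [-0.097,0.0445,0,0,0,0,1],
  ],
)

```text
time: 3.92
position: [0.4917, 0.2271, 0.3589]
tool_rot: [0.626, 0.78, 0.0, -0.0]
wrist_force: [1.9, -0.2, 0.2]
opening: 0.088
finger_force: 0.0
```

Call:
carry_out(
  plan=[
    [-0.097,0.0445,0.03,0,0,0,1],
    [-0.097,0.0445,0.03,0,0,0,1],
    [-0.097,0.0445,0.03,0,0,0,1],
    [-0.097,0.0445,0.03,0,0,0,1],
    [-0.097,0.0445,0.03,0,0,0,1],
    [-0.097,0.0445,0.03,0,0,0,1],
    [-0.097,0.0445,0.03,0,0,0,1],
    [-0.049,0.0225,0.03,0,0,0,1],
    [0,0,0,0,0,0,1],
    [0,0,0,0,0,0,1],
  ],
)

```text
time: 4.75
position: [0.6119, 0.0682, 0.2983]
tool_rot: [0.626, 0.779, -0.0, -0.0]
wrist_force: [-1.3, -0.2, -0.0]
opening: 0.0877
finger_force: 0.0
```

```bash
python3 - <<'E'
from h import *
np.set_printoptions(precision=4,suppress=True)
go(.618,.053,.1,12.5)
im,d,c=cap('wrist','w0.png'); P=cloud(d,c); X,Y,Z=P[...,0],P[...,1],P[...,2]
hsv=cv2.cvtColor(im,cv2.COLOR_RGB2HSV);H,S,V=[hsv[...,i].astype(int) for i in range(3)]
m=(Z>.0)&(Z<.03)&(H<27)&(S>60)&(X>.5)&(X<.75)
k,lab,st,_=cv2.connectedComponentsWithStats(m.astype(np.uint8)); i=1+np.argmax(st[1:,4]); print(st[i])
q=P[lab==i]; print(cv2.minAreaRect(q[:,:2].astype(np.float32)*1000),np.median(q[:,2]),q.min(0),q.max(0))
print('cam',-np.array(c['R']).T@c['t'])
E
```

```text
pos [0.6119 0.0682 0.2983] psi 12.4 tilt [-0.001 -0.    -1.   ] F [-1.3 -0.2 -0. ] grip 0.0877 0.0 q7 0.20 t 4.8
  shift [-0.0645  0.0114  0.7931] rows>=4.8
  turn world 0.1 deg -> rz total -0.0004, rows>=0.0
[ 304  104   37  134 2822]
((618.5311279296875, 47.788429260253906), (53.563392639160156, 213.17433166503906), 11.567482948303223) 0.01627555773603574 [ 0.5739 -0.0573  0.0068] [0.6469 0.1526 0.0203]
cam [0.594  0.148  0.4752]
```

View pics/w0.png

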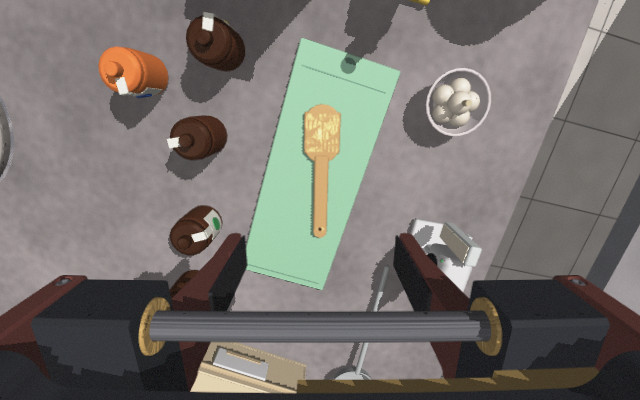

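The wrist view shows the paddle on the board, handle from (320,232) up to (320,160), with nothing near it. I descend onto the handle.

```bash
python3 -c "
from h import *
go(.6165,.056,.019,11.6)"
```

```text
pos [0.6118 0.0694 0.2987] psi 12.5 tilt [-0.  0. -1.] F [0.1 0.4 0.1] grip 0.088 0.0 q7 0.20 t 4.8
  shift [-0.0569  0.0069  1.1187] rows>=6.7
  turn world -0.9 deg -> rz total 0.0052, rows>=0.1
```

Call:
carry_out(
  plan=[
    [-0.03,0.004,0.1,0,0,0.005,0.6],
    [-0.027,0.003,0.13,0,0,0,0.6],
    [0,0,0.13,0,0,0,0.6],
    [0,0,0.13,0,0,0,0.6],
    [0,0,0.13,0,0,0,0.6],
    [0,0,0.13,0,0,0,0.6],
    [0,0,0.13,0,0,0,0.6],
    [0,0,0.1,0,0,0,0.6],
    [0,0,0.06,0,0,0,0.6],
    [0,0,0.02,0,0,0,0.6],
  ],
)

```text
time: 5.63
position: [0.6149, 0.0574, 0.0315]
tool_rot: [0.631, 0.776, -0.001, -0.002]
wrist_force: [-0.2, -0.2, 0.3]
opening: 0.0526
finger_force: 0.0
```

```bash
python3 -c "
from h import *
go(.6165,.056,.019,11.6)"
```

```text
pos [0.6149 0.0574 0.0315] psi 11.8 tilt [-0.004  0.001 -1.   ] F [-0.2 -0.2  0.3] grip 0.0526 0.0 q7 0.37 t 5.6
  shift [-0.0067  0.0053  0.0499] rows>=0.3
  turn world -0.2 deg -> rz total 0.0010, rows>=0.0
```

Call:
carry_out(
  plan=[
    [-0.006,0.005,0.025,0,0,0,0.5],
    [0,0,0.02,0,0,0,0.4],
    [0,0,0,0,0,0,0.3],
    [0,0,0,0,0,0,0.24],
    [0,0,0,0,0,0,0.24],
    [0,0,0,0,0,0,0.24],
    [0,0,0,0,0,0,0.24],
  ],
)

```text
time: 6.22
position: [0.6187, 0.054, 0.023]
tool_rot: [0.632, 0.775, 0.0, 0.0]
wrist_force: [-0.3, 0.0, -0.7]
opening: 0.0212
finger_force: 0.0
```

Call:
carry_out(
  plan=[
    [0,0,0,0,0,0,0.22],
    [0,0,0,0,0,0,0.22],
    [0,0,0,0,0,0,0.22],
  ],
)

```text
time: 6.47
position: [0.6183, 0.0539, 0.0225]
tool_rot: [0.632, 0.775, 0.0, 0.0]
wrist_force: [-0.0, -0.1, -0.5]
opening: 0.0191
finger_force: 0.0
```

Call:
carry_out(
  plan=[
    [0,0,0,0,0,0,0.15],
    [0,0,0,0,0,0,0.15],
    [0,0,0,0,0,0,0.15],
  ],
)

```text
time: 6.72
position: [0.6183, 0.0539, 0.0224]
tool_rot: [0.632, 0.775, 0.0, -0.0]
wrist_force: [0.1, 0.3, -0.6]
opening: 0.0133
finger_force: 0.0
```

Call:
carry_out(
  plan=[
    [0,0,0,0,0,0,0.0],
    [0,0,0,0,0,0,0.0],
    [0,0,0,0,0,0,0.0],
  ],
)

```text
time: 6.97
position: [0.6183, 0.0539, 0.0224]
tool_rot: [0.632, 0.775, -0.0, -0.0]
wrist_force: [-0.7, 0.4, -0.3]
opening: 0.0006
finger_force: 0.0
```

Call:
carry_out(
  plan=[
    [0,0,0,0,0,0,0.5],
    [0,0,0,0,0,0,0.5],
    [0,0,0,0,0,0,0.5],
    [0,0,0,0,0,0,0.5],
    [0,0,0,0,0,0,0.5],
    [0,0,0.01,0,0,0,0.5],
    [0,0,0.008,0,0,0,0.5],
    [0,0,0,0,0,0,0.5],
  ],
)

```text
time: 7.63
position: [0.6179, 0.0539, 0.0173]
tool_rot: [0.632, 0.775, -0.0, -0.0]
wrist_force: [0.7, -0.1, -0.6]
opening: 0.0437
finger_force: 0.0
```

```bash
python3 - <<'E'
from h import *
go(.6165,.056,.0185,11.6)
im,d,c=cap('scene'); P=cloud(d,c)
hsv=cv2.cvtColor(im,cv2.COLOR_RGB2HSV);H,S,V=[hsv[...,i].astype(int) for i in range(3)]
cv2.imwrite('pics/s1.png',cv2.resize(im[190:290,270:400],None,fx=5,fy=5,interpolation=2)[:,:,::-1])
E
```

```text
pos [0.6179 0.0539 0.0173] psi 11.6 tilt [-0.001 -0.    -1.   ] F [ 0.7 -0.1 -0.6] grip 0.0437 0.0 q7 0.39 t 7.6
  shift [ 0.0093 -0.0039 -0.0047] rows>=0.1
  turn world -0.0 deg -> rz total 0.0001, rows>=0.0
```

View pics/s1.png

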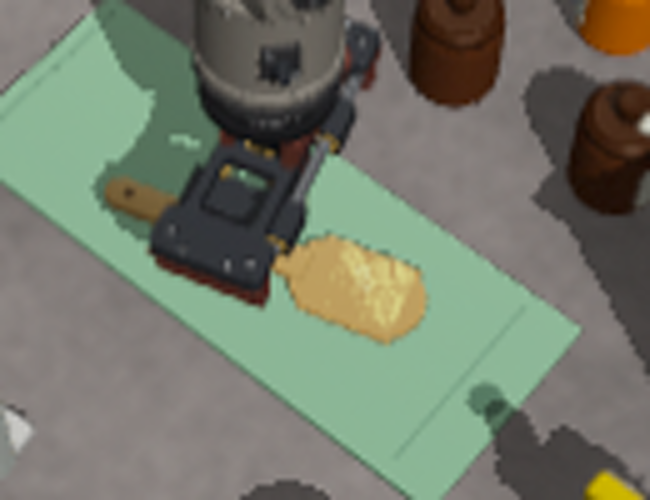

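The fingers straddle the handle and the paddle has not moved. I close again, lower.

Call:
carry_out(
  plan=[
    [0,0,0,0,0,0,0.3],
    [0,0,0,0,0,0,0.24],
    [0,0,0,0,0,0,0.24],
    [0,0,0,0,0,0,0.24],
    [0,0,0,0,0,0,0.24],
  ],
)

```text
time: 8.1
position: [0.6184, 0.0539, 0.018]
tool_rot: [0.632, 0.775, 0.0, 0.0]
wrist_force: [-0.4, -0.5, 0.8]
opening: 0.0214
finger_force: 0.0
```

Call:
carry_out(
  plan=[
    [0,0,0,0,0,0,0.22],
    [0,0,0,0,0,0,0.22],
    [0,0,0,0,0,0,0.22],
  ],
)

```text
time: 8.35
position: [0.6183, 0.0539, 0.0179]
tool_rot: [0.632, 0.775, -0.0, -0.0]
wrist_force: [0.4, -0.5, -0.1]
opening: 0.0197
finger_force: 0.0
```

Call:
carry_out(
  plan=[
    [0,0,0,0,0,0,0.15],
    [0,0,0,0,0,0,0.15],
    [0,0,0,0,0,0,0.15],
  ],
)

```text
time: 8.6
position: [0.6183, 0.0539, 0.0179]
tool_rot: [0.632, 0.775, -0.0, -0.0]
wrist_force: [-0.5, -0.8, 0.5]
opening: 0.0133
finger_force: 0.0
```

Call:
carry_out(
  plan=[
    [0,0,0,0,0,0,0.5],
    [0,0,0,0,0,0,0.5],
    [0,0,0,0,0,0,0.5],
    [0,0,0,0,0,0,0.5],
    [0,0,0.008,0,0,0,0.5],
    [0,0,0.008,0,0,0,0.5],
    [0,0,0,0,0,0,0.5],
  ],
)

```text
time: 9.18
position: [0.6179, 0.0539, 0.0134]
tool_rot: [0.632, 0.775, -0.0, -0.0]
wrist_force: [0.3, 0.1, 0.0]
opening: 0.0439
finger_force: 0.0
```

```bash
python3 - <<'E'
from h import *
go(.6165,.056,.0185,11.6)
im,d,c=cap('wrist','w1.png'); P=cloud(d,c)
E
```

```text
pos [0.6179 0.0539 0.0134] psi 11.6 tilt [-0.001 -0.    -1.   ] F [0.3 0.1 0. ] grip 0.0439 0.0 q7 0.39 t 9.2
  shift [ 0.0092 -0.004  -0.0206] rows>=0.1
  turn world -0.0 deg -> rz total 0.0001, rows>=0.0
```

View pics/w1.png

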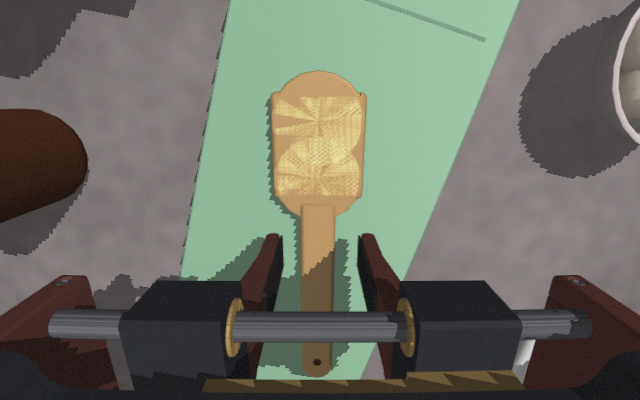

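The handle is centred between the fingers, which are evidently a few mm higher than reported. I close here.

Call:
carry_out(
  plan=[
    [0,0,0,0,0,0,0.3],
    [0,0,0,0,0,0,0.24],
    [0,0,0,0,0,0,0.24],
    [0,0,0,0,0,0,0.24],
    [0,0,0,0,0,0,0.24],
  ],
)

```text
time: 9.65
position: [0.6184, 0.0539, 0.014]
tool_rot: [0.632, 0.775, 0.0, 0.0]
wrist_force: [-0.2, -0.2, -0.2]
opening: 0.0214
finger_force: 0.0
```

Call:
carry_out(
  plan=[
    [0,0,0,0,0,0,0.22],
    [0,0,0,0,0,0,0.22],
    [0,0,0,0,0,0,0.22],
  ],
)

```text
time: 9.9
position: [0.6183, 0.0539, 0.0139]
tool_rot: [0.632, 0.775, 0.0, 0.0]
wrist_force: [0.4, -0.3, 0.7]
opening: 0.0197
finger_force: 0.0
```

Call:
carry_out(
  plan=[
    [0,0,0,0,0,0,0.15],
    [0,0,0,0,0,0,0.15],
    [0,0,0,0,0,0,0.15],
  ],
)

```text
time: 10.15
position: [0.6183, 0.0539, 0.0139]
tool_rot: [0.632, 0.775, 0.0, -0.0]
wrist_force: [0.2, 0.7, -0.0]
opening: 0.0133
finger_force: 0.0
```

Still above it. I probe down with the fingers closed to find the handle's top.

Call:
carry_out(
  plan=[
    [0,0,0.004,0,0,0,0.1],
    [0,0,0.004,0,0,0,0.1],
    [0,0,0,0,0,0,0.1],
  ],
)

```text
time: 10.4
position: [0.6181, 0.054, 0.0116]
tool_rot: [0.632, 0.775, -0.0, -0.0]
wrist_force: [-0.5, -0.9, -0.0]
opening: 0.0091
finger_force: 0.0
```

Call:
carry_out(
  plan=[
    [0,0,0.004,0,0,0,0.1],
    [0,0,0.004,0,0,0,0.1],
    [0,0,0,0,0,0,0.1],
  ],
)

```text
time: 10.65
position: [0.6181, 0.054, 0.0096]
tool_rot: [0.632, 0.775, -0.0, -0.0]
wrist_force: [0.2, -0.7, 0.7]
opening: 0.0089
finger_force: 0.0
```

Call:
carry_out(
  plan=[
    [0,0,0.004,0,0,0,0.1],
    [0,0,0.004,0,0,0,0.1],
    [0,0,0,0,0,0,0.1],
  ],
)

```text
time: 10.9
position: [0.6182, 0.0539, 0.0077]
tool_rot: [0.632, 0.775, -0.0, -0.0]
wrist_force: [-0.1, 0.5, -0.2]
opening: 0.009
finger_force: 0.0
```

Call:
carry_out(
  plan=[
    [0,0,0.004,0,0,0,0.1],
    [0,0,0.004,0,0,0,0.1],
    [0,0,0,0,0,0,0.1],
  ],
)

```text
time: 11.15
position: [0.6182, 0.054, 0.0057]
tool_rot: [0.632, 0.775, -0.0, -0.0]
wrist_force: [0.1, -1.0, -0.2]
opening: 0.0086
finger_force: 0.0
```

```bash
python3 - <<'E'
from h import *
np.set_printoptions(precision=4,suppress=True)
go()
for n in ['scene']:
    im,d,c=cap(n); P=cloud(d,c)
    q=P[(np.hypot(P[...,0]-.618,P[...,1]-.054)<.09)&(P[...,2]>.1)]; print(len(q),np.percentile(q[:,2],[1,50,99]))
cv2.imwrite('pics/s2.png',cv2.resize(im[190:290,270:400],None,fx=6,fy=6,interpolation=2)[:,:,::-1])
E
```

```text
pos [0.6182 0.054  0.0057] psi 11.6 tilt [-0.  0. -1.] F [ 0.1 -1.  -0.2] grip 0.0086 0.0 q7 0.39 t 11.2
  shift [0. 0. 0.] rows>=0.0
5560 [0.109  0.3929 0.5178]
```

View pics/s2.png

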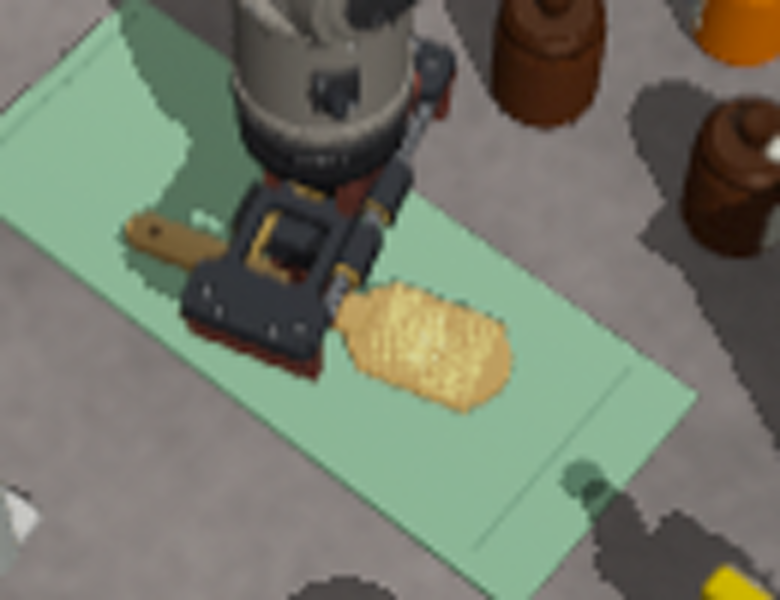

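Call:
carry_out(
  plan=[
    [0,0,0.004,0,0,0,0.1],
    [0,0,0.004,0,0,0,0.1],
    [0,0,0,0,0,0,0.1],
  ],
)

```text
time: 11.45
position: [0.6182, 0.054, 0.0037]
tool_rot: [0.632, 0.775, -0.0, -0.0]
wrist_force: [0.2, 1.3, -0.0]
opening: 0.0087
finger_force: 0.0
```

Call:
carry_out(
  plan=[
    [0,0,0.004,0,0,0,0.1],
    [0,0,0.004,0,0,0,0.1],
    [0,0,0,0,0,0,0.1],
  ],
)

```text
time: 11.7
position: [0.6184, 0.054, 0.0034]
tool_rot: [0.632, 0.775, 0.0, -0.0]
wrist_force: [-4.0, 0.4, 13.5]
opening: 0.0089
finger_force: 7.1
```

```bash
python3 - <<'E'
from h import *
np.set_printoptions(precision=4,suppress=True)
go()
im,d,c=cap('wrist','w2.png'); P=cloud(d,c)
print('cam',-np.array(c['R']).T@c['t'])
s=env.state(); R=Ro.from_quat(s['tool_rot']).as_matrix(); p=s['position']
for o in (-.011,0,.008): print(o,proj(p+R[:,2]*o,c))
for v in range(230,300,10):print(v,[P[v,u].round(3) for u in (300,310,320,330)])
E
```

```text
pos [0.6184 0.054  0.0034] psi 11.6 tilt [-0.     0.001 -1.   ] F [-4.   0.4 13.5] grip 0.0089 7.1 q7 0.40 t 11.7
  shift [0. 0. 0.] rows>=0.0
cam [0.6018 0.1327 0.1799]
-0.011 [[320.2833 246.5682]]
0 [[320.2485 238.9017]]
0.008 [[320.2255 233.8289]]
230 [array([0.604, 0.063, 0.017]), array([0.61 , 0.065, 0.018]), array([0.616, 0.066, 0.018]), array([0.622, 0.067, 0.017])]
240 [array([0.605, 0.062, 0.028]), array([0.611, 0.062, 0.025]), array([0.617, 0.059, 0.017]), array([0.622, 0.064, 0.025])]
250 [array([0.606, 0.062, 0.04 ]), array([0.611, 0.062, 0.037]), array([0.618, 0.053, 0.018]), array([0.622, 0.064, 0.036])]
260 [array([0.607, 0.062, 0.051]), array([0.612, 0.062, 0.048]), array([0.62 , 0.046, 0.016]), array([0.621, 0.064, 0.048])]
270 [array([0.607, 0.062, 0.059]), array([0.612, 0.061, 0.055]), array([0.621, 0.041, 0.019]), array([0.621, 0.064, 0.057])]
280 [array([0.608, 0.062, 0.068]), array([0.613, 0.056, 0.057]), array([0.622, 0.033, 0.017]), array([0.621, 0.064, 0.066])]
290 [array([0.608, 0.062, 0.075]), array([0.614, 0.052, 0.059]), array([0.624, 0.026, 0.017]), array([0.621, 0.062, 0.07 ])]
```

View pics/w2.png

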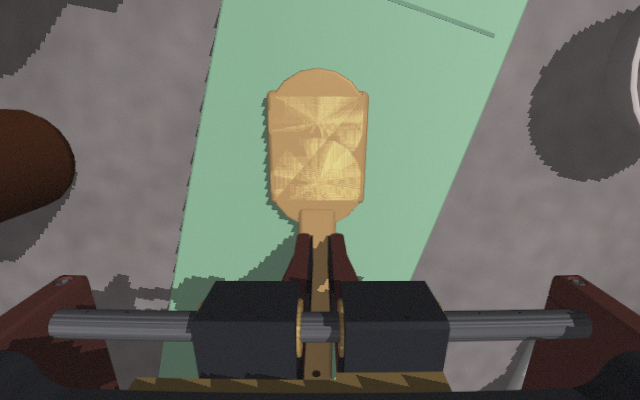

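The handle top (z = 0.017) is met at a reported TCP z of about 0.0035. So the true fingertip is at about reported z + 0.0135, and x and y look right. I re-grip with that offset.

Call:
carry_out(
  plan=[
    [0,0,-0.03,0,0,0,0.1],
    [0,0,-0.01,0,0,0,0.5],
    [0,0,0,0,0,0,0.5],
    [0,0,0,0,0,0,0.5],
    [0,0,0,0,0,0,0.5],
    [0,0,0,0,0,0,0.5],
  ],
)

```text
time: 12.25
position: [0.6181, 0.0539, 0.0115]
tool_rot: [0.632, 0.775, -0.0, -0.0]
wrist_force: [-0.6, 0.6, 0.3]
opening: 0.0386
finger_force: 0.0
```

```bash
python3 -c "
from h import *
go(None,None,-.0025)"
```

```text
pos [0.6181 0.0539 0.0115] psi 11.6 tilt [-0.001 -0.    -1.   ] F [-0.6  0.6  0.3] grip 0.0386 0.0 q7 0.39 t 12.2
  shift [0.     0.     0.0561] rows>=0.3
```

Call:
carry_out(
  plan=[
    [0,0,0.02,0,0,0,0.5],
    [0,0,0.02,0,0,0,0.5],
    [0,0,0.01,0,0,0,0.5],
    [0,0,0.006,0,0,0,0.5],
    [0,0,0,0,0,0,0.3],
    [0,0,0,0,0,0,0.24],
    [0,0,0,0,0,0,0.24],
    [0,0,0,0,0,0,0.24],
    [0,0,0,0,0,0,0.24],
  ],
)

```text
time: 13.0
position: [0.6184, 0.0539, -0.002]
tool_rot: [0.632, 0.775, 0.0, 0.0]
wrist_force: [0.4, 0.1, -0.8]
opening: 0.0219
finger_force: 22.7
```

Call:
carry_out(
  plan=[
    [0,0,0,0,0,0,0.22],
    [0,0,0,0,0,0,0.22],
    [0,0,0,0,0,0,0.22],
  ],
)

```text
time: 13.25
position: [0.6184, 0.0539, -0.002]
tool_rot: [0.632, 0.775, 0.0, 0.0]
wrist_force: [-0.4, 0.0, 0.8]
opening: 0.0213
finger_force: 30.0
```

Call:
carry_out(
  plan=[
    [0,0,0,0,0,0,0.15],
    [0,0,0,0,0,0,0.15],
    [0,0,0,0,0,0,0.15],
  ],
)

```text
time: 13.5
position: [0.6184, 0.0539, -0.002]
tool_rot: [0.632, 0.775, 0.0, 0.0]
wrist_force: [-1.6, 0.6, 1.3]
opening: 0.0216
finger_force: 30.0
```

The grip force can be set through the commanded opening: 0.9 mm of squeeze gave about 23 N. I lift the paddle, turn it and carry it over the container.

Call:
carry_out(
  plan=[
    [0,0,-0.05,0,0,0,0.18],
    [0,0,-0.1,0,0,0,0.18],
    [0,0,-0.13,0,0,0,0.18],
    [0,0,-0.13,0,0,0,0.18],
    [0,0,-0.13,0,0,0,0.18],
    [0,0,-0.13,0,0,0,0.18],
    [0,0,-0.1,0,0,0,0.18],
    [0,0,-0.03,0,0,0,0.18],
  ],
)

```text
time: 14.17
position: [0.6205, 0.0537, 0.2031]
tool_rot: [0.632, 0.775, 0.003, 0.002]
wrist_force: [0.6, -0.7, -0.5]
opening: 0.0215
finger_force: 30.0
```

Call:
carry_out(
  plan=[
    [0,0,0,0,0,-0.038,0.18],
    [0,0,0,0,0,-0.038,0.18],
    [0,0,0,0,0,-0.038,0.18],
    [0,0,0,0,0,-0.038,0.18],
    [0,0,0,0,0,-0.038,0.18],
    [0,0,0,0,0,-0.038,0.18],
    [0,0,0,0,0,-0.038,0.18],
    [0,0,0,0,0,-0.038,0.18],
    [0,0,0,0,0,-0.038,0.18],
    [0,0,0,0,0,-0.038,0.18],
  ],
)

```text
time: 15.0
position: [0.6176, 0.0538, 0.1973]
tool_rot: [0.084, 0.996, -0.0, -0.001]
wrist_force: [-0.3, -0.0, -0.9]
opening: 0.0214
finger_force: 30.0
```

```bash
python3 -c "
from h import *
go(.533,-.4,.2,80.5)"
```

```text
pos [0.6176 0.0538 0.1973] psi 80.3 tilt [-0.001 -0.    -1.   ] F [-0.3 -0.  -0.9] grip 0.0214 30.0 q7 1.34 t 15.0
  shift [ 0.0293 -1.8462 -0.0098] rows>=11.1
  turn world 0.2 deg -> rz total -0.0009, rows>=0.0
```

Call:
carry_out(
  plan=[
    [0.0015,-0.05,0,0,0,0,0.18],
    [0.0015,-0.1,0,0,0,0,0.18],
    [0.0015,-0.1,0,0,0,0,0.18],
    [0.0015,-0.1,0,0,0,0,0.18],
    [0.0015,-0.1,0,0,0,0,0.18],
    [0.0015,-0.1,0,0,0,0,0.18],
    [0.0015,-0.1,0,0,0,0,0.18],
    [0.0015,-0.1,0,0,0,0,0.18],
    [0.0015,-0.1,0,0,0,0,0.18],
    [0.0015,-0.1,0,0,0,0,0.18],
  ],
)

```text
time: 15.83
position: [0.572, -0.1814, 0.1976]
tool_rot: [0.09, 0.996, -0.0, -0.0]
wrist_force: [0.1, -0.1, -0.2]
opening: 0.0217
finger_force: 30.0
```

Call:
carry_out(
  plan=[
    [0.0015,-0.1,0,0,0,0,0.18],
    [0.0015,-0.1,0,0,0,0,0.18],
    [0.0015,-0.1,0,0,0,0,0.18],
    [0.0015,-0.1,0,0,0,0,0.18],
    [0.0015,-0.1,0,0,0,0,0.18],
    [0.0015,-0.1,0,0,0,0,0.18],
    [0.0015,-0.1,0,0,0,0,0.18],
    [0.0015,-0.1,0,0,0,0,0.18],
    [0.0015,-0.05,0,0,0,0,0.18],
    [0,0,0,0,0,0,0.18],
  ],
)

```text
time: 16.67
position: [0.5304, -0.392, 0.1977]
tool_rot: [0.091, 0.996, -0.001, -0.001]
wrist_force: [-1.0, -0.1, -0.8]
opening: 0.0214
finger_force: 30.0
```

```bash
python3 - <<'E'
from h import *
np.set_printoptions(precision=4,suppress=True)
go(.533,-.4,.03,80.5)
for n in ['top','scene']:
    im,d,c=cap(n,n+'3.png')
a=cv2.imread('pics/top3.png')[120:290,390:560];b=cv2.imread('pics/scene3.png')[70:240,150:320]
cv2.imwrite('pics/c3.png',cv2.resize(np.hstack([a,b]),None,fx=2.3,fy=2.3,interpolation=2))
E
```

```text
pos [ 0.5304 -0.392   0.1977] psi 79.5 tilt [-0.002 -0.002 -1.   ] F [-1.  -0.1 -0.8] grip 0.0214 30.0 q7 2.12 t 16.7
  shift [-0.0166 -0.0282  0.6709] rows>=4.0
  turn world 1.0 deg -> rz total -0.0053, rows>=0.1
```

View pics/c3.png

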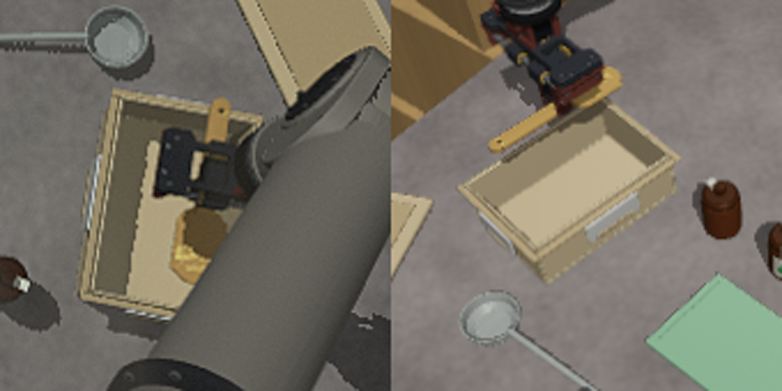

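Picture: the paddle hangs over the open container, parallel to its long side. I lower and release.

Call:
carry_out(
  plan=[
    [-0.012,-0.02,0.07,0,0,-0.005,0.18],
    [0,0,0.1,0,0,0,0.18],
    [0,0,0.1,0,0,0,0.18],
    [0,0,0.1,0,0,0,0.18],
    [0,0,0.1,0,0,0,0.18],
    [0,0,0.1,0,0,0,0.18],
    [0,0,0.08,0,0,0,0.18],
    [0,0,0.05,0,0,0,0.18],
    [0,0,0.03,0,0,0,0.18],
    [0,0,0,0,0,0,0.18],
  ],
)

```text
time: 17.6
position: [0.5353, -0.3916, 0.014]
tool_rot: [0.079, 0.997, 0.001, -0.001]
wrist_force: [0.2, -0.1, -0.5]
opening: 0.0213
finger_force: 30.0
```

Call:
carry_out(
  plan=[
    [0,0,0,0,0,0,0.18],
    [0,0,0,0,0,0,0.4],
    [0,0,0,0,0,0,0.45],
    [0,0,0,0,0,0,0.45],
    [0,0,0,0,0,0,0.45],
    [0,0,-0.06,0,0,0,0.45],
    [0,0,-0.12,0,0,0,0.45],
    [0,0,-0.12,0,0,0,0.45],
    [0,0,-0.12,0,0,0,0.45],
    [0,0,-0.12,0,0,0,0.45],
  ],
)

```text
time: 18.43
position: [0.5352, -0.3936, 0.1532]
tool_rot: [0.079, 0.997, -0.0, 0.0]
wrist_force: [0.3, -0.6, -0.5]
opening: 0.0393
finger_force: 0.0
```

Call:
carry_out(
  plan=[
    [0,0,-0.12,0,0,0,1],
    [0,0,-0.08,0,0,0,1],
    [0,0,0,0,0,0,1],
    [0,0,0,0,0,0,1],
  ],
)

```text
time: 18.77
position: [0.5359, -0.3941, 0.2027]
tool_rot: [0.079, 0.997, -0.001, 0.002]
wrist_force: [-0.4, 0.3, -0.5]
opening: 0.0627
finger_force: 0.0
```

```bash
python3 - <<'E'
from h import *
np.set_printoptions(precision=4,suppress=True)
go(.44,-.193,.2)
im,d,c=cap('scene'); P=cloud(d,c)
print(eyes.recognise('scene','paddle'))
X,Y,Z=P[...,0],P[...,1],P[...,2]
for (r) in eyes.recognise('scene','paddle'):
    u,v=map(int,r['at']); print(P[v,u])
cv2.imwrite('pics/c4.png',cv2.resize(im[70:270,150:420],None,fx=2.5,fy=2.5,interpolation=2)[:,:,::-1])
E
```

```text
pos [ 0.5359 -0.3941  0.2027] psi 80.9 tilt [ 0.003 -0.002 -1.   ] F [-0.4  0.3 -0.5] grip 0.0627 0.0 q7 2.14 t 18.8
  shift [0.5059 0.7335 0.0083] rows>=5.3
[{'at': [235.8, 156.5], 'p': 0.62}, {'at': [198.3, 212.3], 'p': 0.58}]
[ 0.5236 -0.3879  0.011 ]
[ 0.7622 -0.335   0.0011]
```

View pics/c4.png

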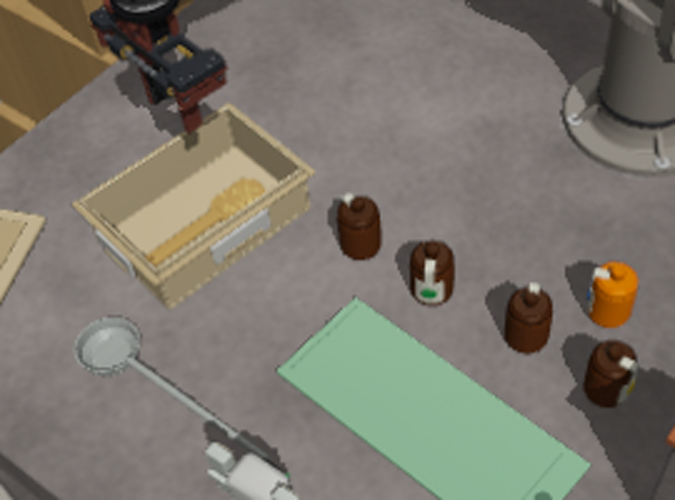

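The paddle lies flat inside the container. Next is jar A, nearest the container: move over it, then turn to the planned grip yaw.

Call:
carry_out(
  plan=[
    [0.05,0.0735,0,0,0,0,1],
    [0.05,0.0735,0,0,0,0,1],
    [0.05,0.0735,0,0,0,0,1],
    [0.05,0.0735,0,0,0,0,1],
    [0.05,0.0735,0,0,0,0,1],
    [0.05,0.0735,0,0,0,0,1],
    [0.05,0.0735,0,0,0,0,1],
    [0.05,0.0735,0,0,0,0,1],
    [0.05,0.0735,0,0,0,0,1],
    [0.05,0.0735,0,0,0,0,1],
  ],
)

```text
time: 19.75
position: [0.4395, -0.191, 0.1992]
tool_rot: [0.079, 0.997, 0.0, -0.001]
wrist_force: [0.5, 0.2, 0.2]
opening: 0.0878
finger_force: 0.0
```

Call:
carry_out(
  plan=[
    [0,0,0,0,0,0.038,1],
    [0,0,0,0,0,0.038,1],
    [0,0,0,0,0,0.038,1],
    [0,0,0,0,0,0.038,1],
    [0,0,0,0,0,0.038,1],
    [0,0,0,0,0,0.038,1],
    [0,0,0,0,0,0.038,1],
    [0,0,0,0,0,0.038,1],
    [0,0,0,0,0,0.038,1],
    [0,0,0,0,0,0.038,1],
  ],
)

```text
time: 20.58
position: [0.44, -0.192, 0.1993]
tool_rot: [0.628, 0.778, -0.001, -0.001]
wrist_force: [0.6, 0.2, -1.1]
opening: 0.0881
finger_force: 0.0
```

Call:
carry_out(
  plan=[
    [0,0,0,0,0,0.038,1],
    [0,0,0,0,0,0.038,1],
    [0,0,0,0,0,0.038,1],
    [0,0,0,0,0,0.038,1],
    [0,0,0,0,0,0.038,1],
    [0,0,0,0,0,0.038,1],
    [0,0,0,0,0,0.038,1],
    [0,0,0,0,0,0.038,1],
    [0,0,0,0,0,0.038,1],
    [0,0,0,0,0,0.038,1],
  ],
)

```text
time: 21.42
position: [0.44, -0.192, 0.1994]
tool_rot: [0.957, 0.291, -0.001, -0.0]
wrist_force: [0.2, 0.2, -0.0]
opening: 0.0878
finger_force: 0.0
```

Call:
carry_out(
  plan=[
    [0,0,0,0,0,0.038,1],
    [0,0,0,0,0,0.038,1],
    [0,0,0,0,0,0.038,1],
    [0,0,0,0,0,0.038,1],
    [0,0,0,0,0,0.038,1],
    [0,0,0,0,0,0.038,1],
    [0,0,0,0,0,0.017,1],
    [0,0,0,0,0,0,1],
    [0,0,0,0,0,0,1],
  ],
)

```text
time: 22.17
position: [0.4403, -0.192, 0.1997]
tool_rot: [0.996, -0.086, -0.001, 0.0]
wrist_force: [-0.9, -0.6, 0.3]
opening: 0.0877
finger_force: 0.0
```

```bash
cat >> h.py <<'E'
LENS=np.array([.794,-.033])
def jars(P,im,zoff=0.,box=(.35,.72,-.3,.3)):
    """upright jars in a cloud: lid circle centre and strip yaw"""
    X,Y,Z=P[...,0],P[...,1],P[...,2]-zoff
    hsv=cv2.cvtColor(im,cv2.COLOR_RGB2HSV);H,S,V=[hsv[...,i].astype(int) for i in range(3)]
    m=(Z>.072)&(Z<.1)&(X>box[0])&(X<box[1])&(Y>box[2])&(Y<box[3])
    k,lab,st,ce=cv2.connectedComponentsWithStats(m.astype(np.uint8)); out=[]
    for i in range(1,k):
        if st[i,4]<60: continue
        mm=lab==i; top=mm&(Z<.084); q=P[top][:,:2]
        cc,r=cv2.minEnclosingCircle(q.astype(np.float32)*1000); 
        if not 22<r<36: continue
        kn=mm&(Z>.089); 
        w=mm&(S<80)&(V>100); o=np.array(cc)/1e3
        # kasa fit on hull
        h=cv2.convexHull(q.astype(np.float32))[:,0].astype(float)
        s=np.linalg.lstsq(np.c_[2*h,np.ones(len(h))],(h**2).sum(1),rcond=None)[0][:2]
        wm=P[w][:,:2].mean(0) if w.any() else np.array([np.nan]*2)
        y=lambda a:round(float(np.degrees(np.arctan2(wm[1]-a[1],wm[0]-a[0]))),1)
        kc=P[kn][:,:2].mean(0) if kn.any() else o
        out.append((s,y(s)))
        print('jar px',ce[i].round(),'n',st[i,4],'hue',np.median(H[mm]),'fit',s.round(4),'enc',o.round(4),'r%.1f'%r,'knob',kc.round(4),'white',w.sum(),'yaw fit %.1f enc %.1f knob %.1f'%(y(s),y(o),y(kc)),'to lens %.1f'%np.degrees(np.arctan2(*(LENS-s)[::-1])))
    return out
E
python3 - <<'E'
from h import *
np.set_printoptions(precision=4,suppress=True)
im,d,c=cap('wrist','w5.png'); jars(cloud(d,c),im)
go(.441,-.192,.2)
E
```

```text
jar px [322. 186.] n 2183 hue 10.0 fit [ 0.4419 -0.1954] enc [ 0.4416 -0.196 ] r28.4 knob [ 0.4427 -0.1951] white 248 yaw fit -113.5 enc -113.4 knob -115.5 to lens 24.8
jar px [205. 201.] n 2132 hue 10.0 fit [ 0.4479 -0.0719] enc [ 0.4485 -0.072 ] r28.7 knob [ 0.4481 -0.073 ] white 271 yaw fit 32.2 enc 33.5 knob 35.2 to lens 6.4
jar px [ 86. 231.] n 1833 hue 10.0 fit [0.4371 0.0693] enc [0.4367 0.0688] r28.1 knob [0.438  0.0682] white 184 yaw fit -162.5 enc -163.5 knob -166.4 to lens -16.0
pos [ 0.4405 -0.1921  0.1998] psi -99.9 tilt [-0.001 -0.    -1.   ] F [-0.1  0.4  0.7] grip 0.0878 0.0 q7 -1.23 t 22.2
  shift [ 0.0021 -0.0007 -0.0007] rows>=0.0
```

Call:
carry_out(
  plan=[
    [0.004,0.002,0.06,0,0,0,1],
    [0,0,0.1,0,0,0,1],
    [0,0,0.1,0,0,0,1],
    [0,0,0.1,0,0,0,1],
    [0,0,0.1,0,0,0,1],
    [0,0,0.09,0,0,0,1],
    [0,0,0.08,0,0,0,1],
    [0,0,0.06,0,0,0,1],
    [0,0,0.03,0,0,0,1],
    [0,0,0.013,0,0,0,1],
  ],
)

```text
time: 23.05
position: [0.441, -0.1928, 0.016]
tool_rot: [0.996, -0.087, -0.001, -0.0]
wrist_force: [-0.2, 0.3, 0.2]
opening: 0.088
finger_force: 0.0
```

Call:
carry_out(
  plan=[
    [0,0,0,0,0,0,0.9],
    [0,0,0,0,0,0,0.8],
    [0,0,0,0,0,0,0.73],
    [0,0,0,0,0,0,0.69],
    [0,0,0,0,0,0,0.67],
    [0,0,0,0,0,0,0.66],
    [0,0,0,0,0,0,0.656],
    [0,0,0,0,0,0,0.656],
  ],
)

```text
time: 23.72
position: [0.4423, -0.1939, 0.0177]
tool_rot: [0.996, -0.087, 0.001, 0.001]
wrist_force: [-1.4, -3.9, 5.8]
opening: 0.0576
finger_force: 9.7
```

Call:
carry_out(
  plan=[
    [0,0,0,0,0,0,0.653],
    [0,0,0,0,0,0,0.653],
    [0,0,0,0,0,0,0.653],
  ],
)

```text
time: 23.97
position: [0.4423, -0.1939, 0.0177]
tool_rot: [0.996, -0.087, 0.001, 0.001]
wrist_force: [-1.9, -3.3, 6.4]
opening: 0.0578
finger_force: 17.3
```

Call:
carry_out(
  plan=[
    [0,0,-0.008,0,0,0,0.652],
    [0,0,-0.02,0,0,0,0.652],
    [0,0,-0.04,0,0,0,0.652],
    [0,0,-0.06,0,0,0,0.652],
    [0,0,-0.08,0,0,0,0.652],
    [0,0,-0.08,0,0,0,0.652],
    [0,0,-0.08,0,0,0,0.652],
    [0,0,-0.04,0,0,0,0.652],
    [0,0,0,0,0,0,0.652],
    [0,0,0,0,0,0,0.652],
  ],
)

```text
time: 24.8
position: [0.4419, -0.1923, 0.1192]
tool_rot: [0.996, -0.087, 0.0, -0.0]
wrist_force: [-0.3, 0.7, -2.6]
opening: 0.0577
finger_force: 19.9
```

```bash
python3 - <<'E'
from h import *
np.set_printoptions(precision=4,suppress=True)
go(.5954,-.0871,.12,28.7)
im,d,c=cap('wrist','w6.png'); P=cloud(d,c); s=env.state();zo=s['position'][2]-.0177
print('zo',zo); jars(P,im,zo)
X,Y,Z=P[...,0],P[...,1],P[...,2]; m=(np.hypot(X-s['position'][0],Y-s['position'][1])<.04)
print('zmax',np.percentile(Z[m],[90,99]), m.sum())
E
```

```text
pos [ 0.4419 -0.1923  0.1192] psi -99.9 tilt [ 0.001  0.001 -1.   ] F [-0.3  0.7 -2.6] grip 0.0577 19.9 q7 -1.08 t 24.8
  shift [ 0.532  -0.5206 -0.0024] rows>=4.5
  turn world 128.6 deg -> rz total -0.7146, rows>=18.0
zo 0.1008884245053053
jar px [333. 281.] n 8828 hue 10.0 fit [ 0.4381 -0.1983] enc [ 0.4414 -0.201 ] r34.8 knob [ 0.4465 -0.2119] white 678 yaw fit -95.1 enc -112.5 knob 178.9 to lens 24.9
zmax [0.2411 0.2476] 36142
```

View pics/w6.png

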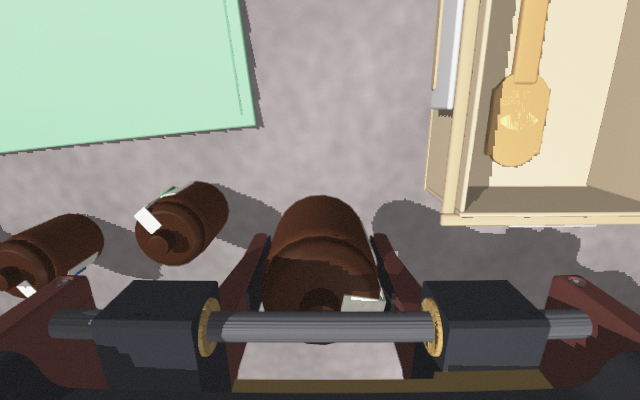

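The jar hangs upright between the fingers at (320,260), strip at (362,300). I carry it to its place.

Call:
carry_out(
  plan=[
    [0.0532,-0.0521,0,0,0,0,0.652],
    [0.0532,-0.0521,0,0,0,0,0.652],
    [0.0532,-0.0521,0,0,0,0,0.652],
    [0.0532,-0.0521,0,0,0,0,0.652],
    [0.0532,-0.0521,0,0,0,0,0.652],
    [0.0532,-0.0521,0,0,0,0,0.652],
    [0.0532,-0.0521,0,0,0,0,0.652],
    [0.0532,-0.0521,0,0,0,0,0.652],
    [0.0532,-0.0521,0,0,0,0,0.652],
    [0.0532,-0.0521,0,0,0,0,0.652],
  ],
)

```text
time: 25.68
position: [0.5969, -0.0853, 0.1179]
tool_rot: [0.996, -0.086, -0.001, -0.0]
wrist_force: [-0.4, 0.5, -3.1]
opening: 0.0577
finger_force: 19.9
```

Call:
carry_out(
  plan=[
    [0,0,0,0,0,-0.0357,0.652],
    [0,0,0,0,0,-0.0357,0.652],
    [0,0,0,0,0,-0.0357,0.652],
    [0,0,0,0,0,-0.0357,0.652],
    [0,0,0,0,0,-0.0357,0.652],
    [0,0,0,0,0,-0.0357,0.652],
    [0,0,0,0,0,-0.0357,0.652],
    [0,0,0,0,0,-0.0357,0.652],
    [0,0,0,0,0,-0.0357,0.652],
    [0,0,0,0,0,-0.0357,0.652],
  ],
)

```text
time: 26.52
position: [0.5961, -0.086, 0.1179]
tool_rot: [0.888, 0.459, -0.001, -0.001]
wrist_force: [0.7, -0.8, -3.0]
opening: 0.0573
finger_force: 19.9
```

Call:
carry_out(
  plan=[
    [0,0,0,0,0,-0.0357,0.652],
    [0,0,0,0,0,-0.0357,0.652],
    [0,0,0,0,0,-0.0357,0.652],
    [0,0,0,0,0,-0.0357,0.652],
    [0,0,0,0,0,-0.0357,0.652],
    [0,0,0,0,0,-0.0357,0.652],
    [0,0,0,0,0,-0.0357,0.652],
    [0,0,0,0,0,-0.0357,0.652],
    [0,0,0,0,0,-0.0357,0.652],
    [0,0,0,0,0,-0.0357,0.652],
  ],
)

```text
time: 27.35
position: [0.596, -0.0861, 0.1178]
tool_rot: [0.508, 0.861, 0.0, -0.001]
wrist_force: [-0.5, -0.6, -3.2]
opening: 0.0578
finger_force: 19.9
```

```bash
python3 - <<'E'
from h import *
np.set_printoptions(precision=4,suppress=True)
go(.5954,-.0871,.0257,28.7)
for n in ('top','scene'):
    im,d,c=cap(n); P=cloud(d,c)
    print(n); jars(P,im,.10)
E
```

```text
pos [ 0.596  -0.0861  0.1178] psi 28.9 tilt [-0.002  0.001 -1.   ] F [-0.5 -0.6 -3.2] grip 0.0578 19.9 q7 0.63 t 27.4
  shift [-0.003  -0.0035  0.3685] rows>=2.2
  turn world -0.2 deg -> rz total 0.0012, rows>=0.0
top
scene
```

Call:
carry_out(
  plan=[
    [-0.003,-0.0035,0.06,0,0,0,0.652],
    [0,0,0.08,0,0,0,0.652],
    [0,0,0.08,0,0,0,0.652],
    [0,0,0.06,0,0,0,0.652],
    [0,0,0.03,0,0,0,0.652],
    [0,0,0.02,0,0,0,0.652],
    [0,0,0.014,0,0,0,0.652],
    [0,0,0,0,0,0,0.652],
  ],
)

```text
time: 28.12
position: [0.5952, -0.0886, 0.0329]
tool_rot: [0.511, 0.859, -0.0, -0.0]
wrist_force: [0.7, 0.2, -3.8]
opening: 0.0576
finger_force: 19.9
```

Call:
carry_out(
  plan=[
    [0,0,0.006,0,0,0,0.652],
    [0,0,0.006,0,0,0,0.652],
    [0,0,0,0,0,0,0.652],
  ],
)

```text
time: 28.37
position: [0.5953, -0.0888, 0.0306]
tool_rot: [0.511, 0.859, 0.0, 0.0]
wrist_force: [0.1, -0.5, -3.2]
opening: 0.0577
finger_force: 19.9
```

Call:
carry_out(
  plan=[
    [0,0,0.003,0,0,0,0.652],
    [0,0,0.003,0,0,0,0.652],
    [0,0,0,0,0,0,0.652],
  ],
)

```text
time: 28.62
position: [0.595, -0.0888, 0.0287]
tool_rot: [0.511, 0.86, 0.0, 0.0]
wrist_force: [0.3, -0.3, -3.0]
opening: 0.0573
finger_force: 19.9
```

Call:
carry_out(
  plan=[
    [0,0,0.003,0,0,0,0.652],
    [0,0,0.003,0,0,0,0.652],
    [0,0,0,0,0,0,0.652],
  ],
)

```text
time: 28.87
position: [0.5949, -0.0888, 0.027]
tool_rot: [0.511, 0.86, -0.0, -0.0]
wrist_force: [-0.0, -0.0, -2.8]
opening: 0.0578
finger_force: 19.9
```

Call:
carry_out(
  plan=[
    [0,0,0.003,0,0,0,0.652],
    [0,0,0.002,0,0,0,0.652],
    [0,0,0,0,0,0,0.652],
  ],
)

```text
time: 29.12
position: [0.595, -0.0888, 0.0259]
tool_rot: [0.511, 0.86, 0.0, -0.0]
wrist_force: [0.6, 0.6, -1.9]
opening: 0.0576
finger_force: 19.9
```

Call:
carry_out(
  plan=[
    [0,0,0.002,0,0,0,0.652],
    [0,0,0,0,0,0,0.652],
  ],
)

```text
time: 29.28
position: [0.595, -0.0889, 0.0258]
tool_rot: [0.511, 0.86, 0.0, 0.0]
wrist_force: [-1.5, 0.7, 2.0]
opening: 0.0579
finger_force: 19.8
```

Contact came where predicted (2 N push, 5 N change from hanging). I release slowly and rise.

Call:
carry_out(
  plan=[
    [0,0,0,0,0,0,0.657],
    [0,0,0,0,0,0,0.665],
    [0,0,0,0,0,0,0.7],
    [0,0,0,0,0,0,0.78],
    [0,0,0,0,0,0,0.85],
    [0,0,0,0,0,0,0.85],
    [0,0,-0.03,0,0,0,0.85],
    [0,0,-0.08,0,0,0,0.85],
    [0,0,-0.12,0,0,0,0.85],
    [0,0,-0.12,0,0,0,0.9],
  ],
)

```text
time: 30.12
position: [0.5942, -0.0888, 0.1137]
tool_rot: [0.511, 0.86, -0.0, -0.001]
wrist_force: [0.4, 1.1, 0.4]
opening: 0.0777
finger_force: 0.0
```

Call:
carry_out(
  plan=[
    [0,0,-0.12,0,0,0,1],
    [0,0,-0.12,0,0,0,1],
    [0,0,-0.08,0,0,0,1],
    [0,0,0,0,0,0,1],
    [0,0,0,0,0,0,1],
  ],
)

```text
time: 30.53
position: [0.5958, -0.0889, 0.1945]
tool_rot: [0.511, 0.86, 0.001, 0.001]
wrist_force: [0.3, -0.2, -0.4]
opening: 0.0879
finger_force: 0.0
```

```bash
python3 - <<'E'
from h import *
np.set_printoptions(precision=4,suppress=True)
go(.447,-.070,.2,0)
im,d,c=cap('wrist'); jars(cloud(d,c),im); print('board'); jars(cloud(d,c),im,.008)
im,d,c=cap('scene'); print('scene');jars(cloud(d,c),im); print('board'); jars(cloud(d,c),im,.008)
E
```

```text
pos [ 0.5958 -0.0889  0.1945] psi 28.5 tilt [ 0.003  0.    -1.   ] F [ 0.3 -0.2 -0.4] grip 0.0879 0.0 q7 0.61 t 30.5
  shift [ 0.3505 -0.4867 -0.0239] rows>=3.6
  turn world -28.5 deg -> rz total 0.1585, rows>=4.0
jar px [189. 100.] n 2793 hue 10.0 fit [ 0.4464 -0.0709] enc [ 0.4468 -0.0715] r28.6 knob [ 0.4465 -0.0709] white 373 yaw fit 29.2 enc 31.6 knob 29.3 to lens 6.2
jar px [294. 163.] n 2367 hue 10.0 fit [ 0.5595 -0.0766] enc [ 0.5597 -0.076 ] r28.4 knob [ 0.5604 -0.0742] white 286 yaw fit 16.2 enc 14.6 knob 9.3 to lens 10.5
board
jar px [294. 164.] n 2526 hue 10.0 fit [ 0.5597 -0.0768] enc [ 0.56   -0.0766] r28.3 knob [ 0.5593 -0.0767] white 285 yaw fit 17.0 enc 16.6 knob 16.1 to lens 10.6
scene
jar px [322. 173.] n 187 hue 11.0 fit [ 0.4484 -0.0675] enc [ 0.4488 -0.0678] r27.9 knob [ 0.4484 -0.067 ] white 27 yaw fit 28.4 enc 30.1 knob 26.8 to lens 5.7
jar px [393. 184.] n 72 hue 17.0 fit [0.3487 0.1384] enc [0.3512 0.1393] r24.9 knob [0.3512 0.1393] white 8 yaw fit -77.9 enc -85.9 knob -85.9 to lens -21.0
jar px [362. 191.] n 220 hue 11.0 fit [0.4361 0.0738] enc [0.4362 0.07
[... 351 characters left out ...]
9] white 29 yaw fit 92.3 enc 94.5 knob 93.4 to lens -33.6
board
jar px [322. 172.] n 83 hue 11.0 fit [ 0.4494 -0.0652] enc [ 0.4499 -0.0657] r24.7 knob [ 0.4471 -0.0652] white 17 yaw fit 24.2 enc 26.4 knob 21.1 to lens 5.3
jar px [363. 190.] n 93 hue 11.0 fit [0.4332 0.0758] enc [0.4363 0.072 ] r27.4 knob [0.4411 0.0789] white 14 yaw fit -149.2 enc -163.6 knob -152.2 to lens -16.8
jar px [299. 194.] n 217 hue 11.0 fit [ 0.5612 -0.0742] enc [ 0.5611 -0.0735] r28.5 knob [ 0.5619 -0.0735] white 33 yaw fit 20.5 enc 18.4 knob 19.2 to lens 10.0
jar px [396. 213.] n 123 hue 11.0 fit [0.4464 0.2007] enc [0.447  0.2001] r26.6 knob [0.445  0.1923] white 23 yaw fit 89.9 enc 91.8 knob 86.6 to lens -33.9
```

Jar A was set down at (0.595,-0.089) but now stands upright at (0.560,-0.076), so it was knocked aside after I let go. I pick it up again and put it back.

```bash
python3 -c "
from h import *
go(.5604,-.0757,.0245,28.5)"
```

```text
pos [ 0.5942 -0.0887  0.192 ] psi 28.5 tilt [-0.002  0.    -1.   ] F [-1.   0.  -0.3] grip 0.0875 0.0 q7 0.61 t 30.6
  shift [ 0.1095 -0.093   0.6702] rows>=4.1
  turn world -0.0 deg -> rz total 0.0002, rows>=0.0
```

Call:
carry_out(
  plan=[
    [0.05,-0.043,0,0,0,0,1],
    [0.0595,-0.05,0,0,0,0,1],
    [0,0,0.08,0,0,0,1],
    [0,0,0.11,0,0,0,1],
    [0,0,0.11,0,0,0,1],
    [0,0,0.11,0,0,0,1],
    [0,0,0.11,0,0,0,1],
    [0,0,0.09,0,0,0,1],
    [0,0,0.04,0,0,0,1],
    [0,0,0.02,0,0,0,1],
  ],
)

```text
time: 31.47
position: [0.5592, -0.0757, 0.0227]
tool_rot: [0.511, 0.86, -0.001, -0.002]
wrist_force: [0.3, 0.1, 0.7]
opening: 0.0883
finger_force: 0.0
```

Call:
carry_out(
  plan=[
    [0,0,0,0,0,0,0.9],
    [0,0,0,0,0,0,0.8],
    [0,0,0,0,0,0,0.73],
    [0,0,0,0,0,0,0.69],
    [0,0,0,0,0,0,0.67],
    [0,0,0,0,0,0,0.66],
    [0,0,0,0,0,0,0.655],
    [0,0,0,0,0,0,0.652],
    [0,0,0,0,0,0,0.652],
  ],
)

```text
time: 32.22
position: [0.5612, -0.0764, 0.0259]
tool_rot: [0.511, 0.859, -0.0, -0.0]
wrist_force: [-3.5, -0.5, 6.3]
opening: 0.0576
finger_force: 19.8
```

Call:
carry_out(
  plan=[
    [0,0,-0.008,0,0,0,0.652],
    [0,0,-0.02,0,0,0,0.652],
    [0,0,-0.03,0,0,0,0.652],
    [0,0,-0.02,0,0,0.011,0.652],
    [0,0,0,0,0,0,0.652],
    [0,0,0,0,0,0,0.652],
  ],
)

```text
time: 32.72
position: [0.5619, -0.0756, 0.0454]
tool_rot: [0.525, 0.851, 0.0, 0.0]
wrist_force: [-0.7, 0.5, -2.5]
opening: 0.0576
finger_force: 19.8
```

```bash
python3 -c "
from h import *
go(.5954,-.0871,None,26.5)"
```

```text
pos [ 0.5619 -0.0756  0.0454] psi 26.6 tilt [ 0.001  0.    -1.   ] F [-0.7  0.5 -2.5] grip 0.0576 19.8 q7 0.59 t 32.7
  shift [-1.01e-01  9.91e-02  1.00e-04] rows>=0.8
  turn world -0.1 deg -> rz total 0.0006, rows>=0.0
```

Call:
carry_out(
  plan=[
    [-0.034,0.033,0,0,0,0,0.652],
    [-0.034,0.033,0,0,0,0,0.652],
    [-0.033,0.033,0,0,0,0,0.652],
    [0,0,0.03,0,0,0,0.652],
    [0,0,0.02,0,0,0,0.652],
    [0,0,0.014,0,0,0,0.652],
    [0,0,0.006,0,0,0,0.652],
    [0,0,0,0,0,0,0.652],
    [0,0,0,0,0,0,0.652],
  ],
)

```text
time: 33.47
position: [0.5944, -0.0872, 0.0272]
tool_rot: [0.526, 0.851, -0.0, -0.0]
wrist_force: [-0.1, -0.3, -3.2]
opening: 0.0578
finger_force: 19.8
```

Call:
carry_out(
  plan=[
    [0,0,0.003,0,0,0,0.652],
    [0,0,0.002,0,0,0,0.652],
    [0,0,0,0,0,0,0.652],
  ],
)

```text
time: 33.72
position: [0.5949, -0.0874, 0.0262]
tool_rot: [0.526, 0.851, 0.0, 0.0]
wrist_force: [0.1, -0.1, -3.3]
opening: 0.0579
finger_force: 19.8
```

Call:
carry_out(
  plan=[
    [0,0,0.002,0,0,0,0.652],
    [0,0,0,0,0,0,0.652],
  ],
)

```text
time: 33.88
position: [0.5951, -0.0874, 0.026]
tool_rot: [0.526, 0.851, 0.0, 0.0]
wrist_force: [-1.0, 0.3, 0.6]
opening: 0.0575
finger_force: 19.8
```

Call:
carry_out(
  plan=[
    [0,0,0,0,0,0,0.657],
    [0,0,0,0,0,0,0.665],
    [0,0,0,0,0,0,0.7],
    [0,0,0,0,0,0,0.78],
    [0,0,0,0,0,0,0.87],
    [0,0,0,0,0,0,0.87],
    [0,0,0,0,0,0,0.87],
    [0,0,-0.03,0,0,0,0.87],
    [0,0,-0.08,0,0,0,0.87],
    [0,0,-0.12,0,0,0,0.87],
  ],
)

```text
time: 34.72
position: [0.5929, -0.0871, 0.0819]
tool_rot: [0.526, 0.851, -0.001, -0.002]
wrist_force: [0.9, 0.4, -0.1]
opening: 0.0767
finger_force: 0.0
```

Call:
carry_out(
  plan=[
    [0,0,-0.12,0,0,0,1],
    [0,0,-0.12,0,0,0,1],
    [0,0,-0.12,0,0,0,1],
    [0,0,-0.08,0,0,0,1],
    [0,0,0,0,0,0,1],
    [0,0,0,0,0,0,1],
  ],
)

```text
time: 35.22
position: [0.5956, -0.0875, 0.1947]
tool_rot: [0.526, 0.851, 0.001, 0.001]
wrist_force: [-0.0, -0.7, -0.8]
opening: 0.0881
finger_force: 0.0
```

```bash
python3 - <<'E'
from h import *
np.set_printoptions(precision=4,suppress=True)
go(.447,-.0695,.2,26.5)
im,d,c=cap('wrist'); jars(cloud(d,c),im); print('board'); jars(cloud(d,c),im,.008)
im,d,c=cap('scene'); print('board'); jars(cloud(d,c),im,.008)
E
```

```text
pos [ 0.5956 -0.0875  0.1947] psi 26.6 tilt [ 0.003  0.    -1.   ] F [-0.  -0.7 -0.8] grip 0.0881 0.0 q7 0.58 t 35.2
  shift [ 0.33   -0.4995 -0.023 ] rows>=3.6
  turn world -0.1 deg -> rz total 0.0003, rows>=0.0
jar px [187. 106.] n 2749 hue 10.0 fit [ 0.4463 -0.0709] enc [ 0.4468 -0.071 ] r28.4 knob [ 0.4466 -0.0708] white 356 yaw fit 29.0 enc 29.9 knob 29.1 to lens 6.2
jar px [319. 190.] n 2230 hue 10.0 fit [ 0.5932 -0.0875] enc [ 0.5938 -0.0869] r28.5 knob [ 0.593  -0.0848] white 264 yaw fit 14.6 enc 13.3 knob 6.4 to lens 15.2
board
jar px [319. 191.] n 2346 hue 10.0 fit [ 0.5935 -0.0878] enc [ 0.5941 -0.0877] r28.2 knob [ 0.593  -0.0874] white 260 yaw fit 15.6 enc 15.7 knob 13.9 to lens 15.3
board
jar px [322. 171.] n 95 hue 11.0 fit [ 0.4488 -0.0668] enc [ 0.4489 -0.0657] r26.3 knob [ 0.4485 -0.0709] white 18 yaw fit 29.6 enc 26.2 knob 39.8 to lens 5.6
jar px [362. 190.] n 94 hue 11.0 fit [0.4361 0.0715] enc [0.4361 0.0703] r26.1 knob [0.436  0.0722] white 11 yaw fit -170.3 enc -174.6 knob -167.9 to lens -16.3
jar px [289. 200.] n 222 hue 11.0 fit [ 0.5958 -0.0848] enc [ 0.5958 -0.0855] r28.8 knob [ 0.5953 -0.0842] white 37 yaw fit 23.7 enc 26.2 knob 20.4 to lens 14.7
jar px [396. 212.] n 114 hue 11.0 fit [0.4455 0.1984] enc [0.4453 0.199 ] r27.2 knob [0.4487 0.2046] white 23 yaw fit 89.5 enc 88.9 knob 104.3 to lens -33.6
```

A is placed with its yaw on the lens. Now C (green).

Call:
carry_out(
  plan=[
    [0.041,-0.062,0,0,0,0,1],
    [0.041,-0.062,0,0,0,0,1],
    [0.041,-0.062,0,0,0,0,1],
    [0.041,-0.062,0,0,0,0,1],
    [0.041,-0.062,0,0,0,0,1],
    [0.041,-0.062,0,0,0,0,1],
    [0.041,-0.062,0,0,0,0,1],
    [0.041,-0.062,0,0,0,0,1],
    [0,0,0,0,0,0,1],
    [0,0,0,0,0,0,1],
  ],
)

```text
time: 36.15
position: [0.4464, -0.0694, 0.1923]
tool_rot: [0.526, 0.851, -0.0, -0.001]
wrist_force: [-0.3, -0.3, 0.4]
opening: 0.0878
finger_force: 0.0
```

```bash
python3 - <<'E'
from h import *
np.set_printoptions(precision=4,suppress=True)
go(.4467,-.070,.0165)
im,d,c=cap('wrist'); jars(cloud(d,c),im)
E
```

```text
pos [ 0.4464 -0.0694  0.1923] psi 26.6 tilt [-0.002  0.    -1.   ] F [-0.3 -0.3  0.4] grip 0.0878 0.0 q7 0.51 t 36.1
  shift [-0.0034  0.0011  0.7032] rows>=4.2
jar px [381.  49.] n 3242 hue 10.0 fit [0.4376 0.0702] enc [0.4374 0.0691] r28.6 knob [0.4379 0.0696] white 383 yaw fit -158.4 enc -161.8 knob -160.6 to lens -16.2
jar px [320. 191.] n 2265 hue 10.0 fit [ 0.4477 -0.071 ] enc [ 0.448  -0.0705] r28.2 knob [ 0.4471 -0.0705] white 259 yaw fit 25.4 enc 24.2 knob 23.0 to lens 6.3
jar px [445. 257.] n 1029 hue 10.0 fit [ 0.5964 -0.0875] enc [ 0.5963 -0.0749] r25.9 knob [ 0.6024 -0.0784] white 173 yaw fit 18.9 enc -18.6 knob -12.4 to lens 15.4
```

Call:
carry_out(
  plan=[
    [-0.002,0.001,0.06,0,0,0,1],
    [0,0,0.1,0,0,0,1],
    [0,0,0.1,0,0,0,1],
    [0,0,0.1,0,0,0,1],
    [0,0,0.1,0,0,0,1],
    [0,0,0.09,0,0,0,1],
    [0,0,0.08,0,0,0,1],
    [0,0,0.04,0,0,0,1],
    [0,0,0.02,0,0,0,1],
    [0,0,0.007,0,0,0,1],
  ],
)

```text
time: 37.03
position: [0.448, -0.0699, 0.0181]
tool_rot: [0.526, 0.851, -0.0, -0.0]
wrist_force: [-0.8, -1.1, -0.3]
opening: 0.088
finger_force: 0.0
```

Call:
carry_out(
  plan=[
    [0,0,0,0,0,0,0.9],
    [0,0,0,0,0,0,0.8],
    [0,0,0,0,0,0,0.73],
    [0,0,0,0,0,0,0.69],
    [0,0,0,0,0,0,0.67],
    [0,0,0,0,0,0,0.66],
    [0,0,0,0,0,0,0.655],
    [0,0,0,0,0,0,0.652],
    [0,0,0,0,0,0,0.652],
  ],
)

```text
time: 37.78
position: [0.447, -0.0702, 0.0191]
tool_rot: [0.526, 0.85, -0.0, -0.0]
wrist_force: [-3.6, -2.4, 6.5]
opening: 0.0577
finger_force: 19.6
```

Call:
carry_out(
  plan=[
    [0,0,-0.008,0,0,0,0.652],
    [0,0,-0.02,0,0,0,0.652],
    [0,0,-0.04,0,0,0,0.652],
    [0,0,-0.06,0,0,0,0.652],
    [0,0,-0.08,0,0,0,0.652],
    [0,0,-0.08,0,0,0,0.652],
    [0,0,-0.08,0,0,0,0.652],
    [0,0,-0.04,0,0,0,0.652],
    [0,0,0,0,0,0,0.652],
    [0,0,0,0,0,0,0.652],
  ],
)

```text
time: 38.62
position: [0.448, -0.0696, 0.1211]
tool_rot: [0.526, 0.851, 0.0, 0.0]
wrist_force: [0.4, -0.0, -4.0]
opening: 0.0578
finger_force: 19.7
```

```bash
python3 - <<'E'
from h import *
go(.6025,-.0024,.12,-9.8)
E
```

```text
pos [ 0.448  -0.0696  0.1211] psi 26.6 tilt [ 0.001  0.    -1.   ] F [ 0.4 -0.  -4. ] grip 0.0578 19.7 q7 0.54 t 38.6
  shift [-0.0358  0.673   0.0054] rows>=4.0
  turn world -36.4 deg -> rz total 0.2020, rows>=5.1
```

Call:
carry_out(
  plan=[
    [-0.0036,0.0673,0,0,0,0,0.652],
    [-0.0036,0.0673,0,0,0,0,0.652],
    [-0.0036,0.0673,0,0,0,0,0.652],
    [-0.0036,0.0673,0,0,0,0,0.652],
    [-0.0036,0.0673,0,0,0,0,0.652],
    [-0.0036,0.0673,0,0,0,0,0.652],
    [-0.0036,0.0673,0,0,0,0,0.652],
    [-0.0036,0.0673,0,0,0,0,0.652],
    [-0.0036,0.0673,0,0,0,0,0.652],
    [-0.0036,0.0673,0,0,0,0,0.652],
  ],
)

```text
time: 39.45
position: [0.6018, -0.0022, 0.1187]
tool_rot: [0.526, 0.851, -0.001, -0.001]
wrist_force: [-0.3, 0.5, -3.0]
opening: 0.0575
finger_force: 19.7
```

Call:
carry_out(
  plan=[
    [0,0,0,0,0,0.0337,0.652],
    [0,0,0,0,0,0.0337,0.652],
    [0,0,0,0,0,0.0337,0.652],
    [0,0,0,0,0,0.0337,0.652],
    [0,0,0,0,0,0.0337,0.652],
    [0,0,0,0,0,0.0337,0.652],
    [0,0,0,0,0,0,0.652],
    [0,0,0,0,0,0,0.652],
  ],
)

```text
time: 40.12
position: [0.6013, -0.0025, 0.1193]
tool_rot: [0.764, 0.645, -0.001, -0.001]
wrist_force: [0.1, 0.2, -3.3]
opening: 0.0578
finger_force: 19.7
```

```bash
python3 - <<'E'
from h import *
go(.6025,-.0024,.0285,-9.8)
E
```

```text
pos [ 0.6013 -0.0025  0.1193] psi -9.6 tilt [-0.003 -0.001 -1.   ] F [ 0.1  0.2 -3.3] grip 0.0578 19.7 q7 -0.11 t 40.1
  shift [0.0016 0.0054 0.3631] rows>=2.2
  turn world -0.2 deg -> rz total 0.0009, rows>=0.0
```

Call:
carry_out(
  plan=[
    [0.0016,0.0054,0.06,0,0,0,0.652],
    [0,0,0.08,0,0,0,0.652],
    [0,0,0.08,0,0,0,0.652],
    [0,0,0.06,0,0,0,0.652],
    [0,0,0.04,0,0,0,0.652],
    [0,0,0.025,0,0,0,0.652],
    [0,0,0.014,0,0,0,0.652],
    [0,0,0,0,0,0,0.652],
    [0,0,0,0,0,0,0.652],
  ],
)

```text
time: 40.87
position: [0.6042, -0.0025, 0.0317]
tool_rot: [0.765, 0.644, 0.0, 0.0]
wrist_force: [0.2, 0.4, -3.1]
opening: 0.0576
finger_force: 19.7
```

Call:
carry_out(
  plan=[
    [0,0,0.003,0,0,0,0.652],
    [0,0,0.002,0,0,0,0.652],
    [0,0,0,0,0,0,0.652],
  ],
)

```text
time: 41.12
position: [0.6041, -0.0024, 0.0304]
tool_rot: [0.765, 0.644, 0.0, 0.0]
wrist_force: [0.7, 0.5, -3.4]
opening: 0.0578
finger_force: 19.7
```

Call:
carry_out(
  plan=[
    [0,0,0.002,0,0,0,0.652],
    [0,0,0,0,0,0,0.652],
  ],
)

```text
time: 41.28
position: [0.6038, -0.0024, 0.0296]
tool_rot: [0.765, 0.644, 0.0, 0.0]
wrist_force: [-0.5, 1.1, -2.9]
opening: 0.0576
finger_force: 19.7
```

Call:
carry_out(
  plan=[
    [0,0,0.003,0,0,0,0.652],
    [0,0,0.003,0,0,0,0.652],
    [0,0,0,0,0,0,0.652],
  ],
)

```text
time: 41.53
position: [0.6036, -0.0025, 0.0277]
tool_rot: [0.765, 0.644, -0.0, -0.0]
wrist_force: [0.2, -0.2, -3.1]
opening: 0.0579
finger_force: 19.7
```

Call:
carry_out(
  plan=[
    [0,0,0.002,0,0,0,0.652],
    [0,0,0.002,0,0,0,0.652],
    [0,0,0,0,0,0,0.652],
  ],
)

```text
time: 41.78
position: [0.6038, -0.0025, 0.0272]
tool_rot: [0.765, 0.644, 0.0, -0.0]
wrist_force: [-1.3, -0.2, 0.9]
opening: 0.0576
finger_force: 19.6
```

Call:
carry_out(
  plan=[
    [0,0,0.002,0,0,0,0.652],
    [0,0,0,0,0,0,0.652],
  ],
)

```text
time: 41.95
position: [0.6038, -0.0025, 0.0272]
tool_rot: [0.765, 0.644, 0.0, -0.0]
wrist_force: [-2.7, 0.1, 4.8]
opening: 0.0577
finger_force: 19.6
```

Call:
carry_out(
  plan=[
    [0,0,0,0,0,0,0.657],
    [0,0,0,0,0,0,0.665],
    [0,0,0,0,0,0,0.7],
    [0,0,0,0,0,0,0.78],
    [0,0,0,0,0,0,0.87],
    [0,0,0,0,0,0,0.87],
    [0,0,0,0,0,0,0.87],
    [0,0,-0.03,0,0,0,0.87],
    [0,0,-0.08,0,0,0,0.87],
    [0,0,-0.12,0,0,0,0.87],
  ],
)

```text
time: 42.78
position: [0.6017, -0.0025, 0.0827]
tool_rot: [0.765, 0.644, -0.002, -0.001]
wrist_force: [-0.2, -0.4, -0.0]
opening: 0.0762
finger_force: 0.0
```

Call:
carry_out(
  plan=[
    [0,0,-0.12,0,0,0,1],
    [0,0,-0.12,0,0,0,1],
    [0,0,-0.12,0,0,0,1],
    [0,0,-0.08,0,0,0,1],
    [0,0,0,0,0,0,1],
    [0,0,0,0,0,0,1],
  ],
)

```text
time: 43.28
position: [0.6044, -0.0025, 0.1954]
tool_rot: [0.765, 0.644, 0.001, 0.001]
wrist_force: [-0.5, 0.0, -0.5]
opening: 0.088
finger_force: 0.0
```

```bash
python3 - <<'E'
from h import *
np.set_printoptions(precision=4,suppress=True)
go(.437,.0715,.2,-103.5)
im,d,c=cap('wrist'); jars(cloud(d,c),im,.006)
E
```

```text
pos [ 0.6044 -0.0025  0.1954] psi -9.8 tilt [ 0.003  0.001 -1.   ] F [-0.5  0.  -0.5] grip 0.088 0.0 q7 -0.14 t 43.3
  shift [ 0.1771 -0.7103 -0.0201] rows>=4.4
  turn world -93.7 deg -> rz total 0.5203, rows>=13.1
jar px [102.  15.] n 1410 hue 9.0 fit [0.4448 0.1922] enc [0.4454 0.1924] r24.4 knob [0.4454 0.1924] white 0 yaw fit nan enc nan knob nan to lens -32.8
jar px [35. 95.] n 528 hue 12.0 fit [0.3411 0.1355] enc [0.3515 0.1353] r23.9 knob [0.3515 0.1353] white 62 yaw fit -58.5 enc -88.0 knob -88.0 to lens -20.4
jar px [136. 148.] n 1798 hue 10.0 fit [0.4342 0.0696] enc [0.4334 0.0703] r27.4 knob [0.4334 0.0703] white 180 yaw fit -158.5 enc -155.8 knob -155.8 to lens -15.9
jar px [319. 191.] n 2347 hue 10.0 fit [ 0.6024 -0.0031] enc [ 0.6031 -0.0028] r28.1 knob [ 0.6022 -0.0022] white 254 yaw fit -10.0 enc -11.1 knob -12.5 to lens -8.9
jar px [324. 267.] n 1903 hue 10.0 fit [ 0.5942 -0.0874] enc [ 0.5946 -0.0872] r28.3 knob [ 0.5938 -0.0863] white 236 yaw fit 15.0 enc 14.8 knob 11.3 to lens 15.2
```

C stands at (0.602,-0.003), yaw -10 against -9 wanted, and A is good too. Next is D.

Call:
carry_out(
  plan=[
    [0.0177,-0.071,0,0,0,0,1],
    [0.0177,-0.071,0,0,0,0,1],
    [0.0177,-0.071,0,0,0,0,1],
    [0.0177,-0.071,0,0,0,0,1],
    [0.0177,-0.071,0,0,0,0,1],
    [0.0177,-0.071,0,0,0,0,1],
    [0.0177,-0.071,0,0,0,0,1],
    [0.0177,-0.071,0,0,0,0,1],
    [0.0177,-0.071,0,0,0,0,1],
    [0.0177,-0.071,0,0,0,0,1],
  ],
)

```text
time: 44.17
position: [0.4343, 0.0714, 0.1924]
tool_rot: [0.765, 0.644, -0.002, -0.0]
wrist_force: [-1.0, 1.0, -0.0]
opening: 0.0878
finger_force: 0.0
```

Call:
carry_out(
  plan=[
    [0,0,0,0,0,0.037,1],
    [0,0,0,0,0,0.037,1],
    [0,0,0,0,0,0.037,1],
    [0,0,0,0,0,0.037,1],
    [0,0,0,0,0,0.037,1],
    [0,0,0,0,0,0.037,1],
    [0,0,0,0,0,0.037,1],
    [0,0,0,0,0,0.037,1],
    [0,0,0,0,0,0.037,1],
    [0,0,0,0,0,0.037,1],
  ],
)

```text
time: 45.0
position: [0.4352, 0.0711, 0.1925]
tool_rot: [0.993, 0.115, -0.002, 0.0]
wrist_force: [0.9, -0.2, 0.4]
opening: 0.0878
finger_force: 0.0
```

Call:
carry_out(
  plan=[
    [0,0,0,0,0,0.037,1],
    [0,0,0,0,0,0.037,1],
    [0,0,0,0,0,0.037,1],
    [0,0,0,0,0,0.039,1],
    [0,0,0,0,0,0,1],
    [0,0,0,0,0,0,1],
  ],
)

```text
time: 45.5
position: [0.4355, 0.0712, 0.1929]
tool_rot: [0.993, -0.115, -0.001, 0.001]
wrist_force: [-0.0, -0.5, -0.4]
opening: 0.0881
finger_force: 0.0
```

```bash
python3 - <<'E'
from h import *
np.set_printoptions(precision=4,suppress=True)
im,d,c=cap('wrist'); jars(cloud(d,c),im)
go(.4365,.071,.018)
E
```

```text
jar px [358.   9.] n 1032 hue 9.0 fit [ 0.6026 -0.0033] enc [ 0.5935 -0.0011] r26.4 knob [0.5861 0.0008] white 0 yaw fit nan enc nan knob nan to lens -8.8
jar px [319. 188.] n 2288 hue 10.0 fit [0.4377 0.0708] enc [0.4371 0.0706] r28.1 knob [0.4387 0.0707] white 250 yaw fit -166.7 enc -166.8 knob -167.6 to lens -16.2
jar px [200. 206.] n 2198 hue 10.0 fit [0.4468 0.1938] enc [0.4472 0.1942] r28.3 knob [0.4474 0.1926] white 180 yaw fit 92.1 enc 93.1 knob 93.6 to lens -33.2
jar px [278. 271.] n 688 hue 13.0 fit [0.3456 0.1361] enc [0.3518 0.1362] r25.8 knob [0.3518 0.1362] white 96 yaw fit -69.2 enc -86.9 knob -86.9 to lens -20.7
pos [0.4357 0.0713 0.1931] psi -103.2 tilt [-0.002 -0.001 -1.   ] F [ 0.   0.7 -0.4] grip 0.088 0.0 q7 -2.05 t 45.5
  shift [ 0.0044 -0.0002  0.7004] rows>=4.2
```

Call:
carry_out(
  plan=[
    [0.004,0,0.06,0,0,0,1],
    [0,0,0.1,0,0,0,1],
    [0,0,0.1,0,0,0,1],
    [0,0,0.1,0,0,0,1],
    [0,0,0.1,0,0,0,1],
    [0,0,0.09,0,0,0,1],
    [0,0,0.08,0,0,0,1],
    [0,0,0.04,0,0,0,1],
    [0,0,0.02,0,0,0,1],
    [0,0,0.007,0,0,0,1],
  ],
)

```text
time: 46.38
position: [0.437, 0.0711, 0.0191]
tool_rot: [0.993, -0.116, -0.001, 0.0]
wrist_force: [-1.1, 0.1, -0.6]
opening: 0.0875
finger_force: 0.0
```

Call:
carry_out(
  plan=[
    [0,0,0,0,0,0,0.9],
    [0,0,0,0,0,0,0.8],
    [0,0,0,0,0,0,0.73],
    [0,0,0,0,0,0,0.69],
    [0,0,0,0,0,0,0.67],
    [0,0,0,0,0,0,0.66],
    [0,0,0,0,0,0,0.655],
    [0,0,0,0,0,0,0.652],
    [0,0,0,0,0,0,0.652],
  ],
)

```text
time: 47.13
position: [0.4376, 0.0714, 0.02]
tool_rot: [0.993, -0.117, 0.0, -0.0]
wrist_force: [-0.9, 0.2, 5.4]
opening: 0.0576
finger_force: 19.5
```

Call:
carry_out(
  plan=[
    [0,0,-0.008,0,0,0,0.652],
    [0,0,-0.02,0,0,0,0.652],
    [0,0,-0.04,0,0,0,0.652],
    [0,0,-0.06,0,0,0,0.652],
    [0,0,-0.08,0,0,0,0.652],
    [0,0,-0.08,0,0,0,0.652],
    [0,0,-0.08,0,0,0,0.652],
    [0,0,-0.04,0,0,0,0.652],
    [0,0,0,0,0,0,0.652],
    [0,0,0,0,0,0,0.652],
  ],
)

```text
time: 47.97
position: [0.4374, 0.0714, 0.1218]
tool_rot: [0.993, -0.117, 0.0, -0.0]
wrist_force: [-0.3, -0.2, -2.2]
opening: 0.0575
finger_force: 19.5
```

```bash
python3 - <<'E'
from h import *
go(.6095,.0824,.12,28.8)
E
```

```text
pos [0.4374 0.0714 0.1218] psi -103.4 tilt [ 0.001  0.001 -1.   ] F [-0.3 -0.2 -2.2] grip 0.0575 19.5 q7 -1.97 t 48.0
  shift [ 0.6596 -0.2025  0.0079] rows>=4.1
  turn world 132.2 deg -> rz total -0.7346, rows>=18.5
```

Place D (expected contact at z about 0.028).

Call:
carry_out(
  plan=[
    [0.066,-0.0202,0,0,0,0,0.652],
    [0.066,-0.0202,0,0,0,0,0.652],
    [0.066,-0.0202,0,0,0,0,0.652],
    [0.066,-0.0202,0,0,0,0,0.652],
    [0.066,-0.0202,0,0,0,0,0.652],
    [0.066,-0.0202,0,0,0,0,0.652],
    [0.066,-0.0202,0,0,0,0,0.652],
    [0.066,-0.0202,0,0,0,0,0.652],
    [0.066,-0.0202,0,0,0,0,0.652],
    [0.066,-0.0202,0,0,0,0,0.652],
  ],
)

```text
time: 48.8
position: [0.6091, 0.0818, 0.1193]
tool_rot: [0.993, -0.117, -0.002, 0.001]
wrist_force: [-1.0, 0.6, -2.8]
opening: 0.0578
finger_force: 19.5
```

Call:
carry_out(
  plan=[
    [0,0,0,0,0,-0.0367,0.652],
    [0,0,0,0,0,-0.0367,0.652],
    [0,0,0,0,0,-0.0367,0.652],
    [0,0,0,0,0,-0.0367,0.652],
    [0,0,0,0,0,-0.0367,0.652],
    [0,0,0,0,0,-0.0367,0.652],
    [0,0,0,0,0,-0.0367,0.652],
    [0,0,0,0,0,-0.0367,0.652],
    [0,0,0,0,0,-0.0367,0.652],
    [0,0,0,0,0,-0.0367,0.652],
  ],
)

```text
time: 49.63
position: [0.6082, 0.0818, 0.1193]
tool_rot: [0.895, 0.446, -0.002, -0.001]
wrist_force: [-0.6, -0.6, -3.4]
opening: 0.0579
finger_force: 19.5
```

Call:
carry_out(
  plan=[
    [0,0,0,0,0,-0.0367,0.652],
    [0,0,0,0,0,-0.0367,0.652],
    [0,0,0,0,0,-0.0367,0.652],
    [0,0,0,0,0,-0.0367,0.652],
    [0,0,0,0,0,-0.0367,0.652],
    [0,0,0,0,0,-0.0367,0.652],
    [0,0,0,0,0,-0.0367,0.652],
    [0,0,0,0,0,-0.0367,0.652],
    [0,0,0,0,0,-0.0367,0.652],
    [0,0,0,0,0,-0.0367,0.652],
  ],
)

```text
time: 50.47
position: [0.6082, 0.0818, 0.1193]
tool_rot: [0.508, 0.862, -0.001, -0.002]
wrist_force: [0.1, -0.5, -2.2]
opening: 0.0577
finger_force: 19.5
```

```bash
python3 - <<'E'
from h import *
go(.6095,.0824,.0305,28.8)
E
```

```text
pos [0.6082 0.0818 0.1193] psi 29.0 tilt [-0.004  0.    -1.   ] F [ 0.1 -0.5 -2.2] grip 0.0577 19.5 q7 0.19 t 50.5
  shift [-0.0011  0.007   0.3551] rows>=2.1
  turn world -0.2 deg -> rz total 0.0011, rows>=0.0
```

Call:
carry_out(
  plan=[
    [-0.001,0.005,0.06,0,0,0,0.652],
    [0,0,0.08,0,0,0,0.652],
    [0,0,0.08,0,0,0,0.652],
    [0,0,0.06,0,0,0,0.652],
    [0,0,0.04,0,0,0,0.652],
    [0,0,0.025,0,0,0,0.652],
    [0,0,0.014,0,0,0,0.652],
    [0,0,0,0,0,0,0.652],
    [0,0,0,0,0,0,0.652],
  ],
)

```text
time: 51.22
position: [0.6112, 0.0825, 0.0322]
tool_rot: [0.51, 0.86, 0.0, 0.0]
wrist_force: [0.2, 0.4, -1.7]
opening: 0.0578
finger_force: 19.5
```

Call:
carry_out(
  plan=[
    [0,0,0.004,0,0,0,0.652],
    [0,0,0.003,0,0,0,0.652],
    [0,0,0,0,0,0,0.652],
  ],
)

```text
time: 51.47
position: [0.6111, 0.0825, 0.0307]
tool_rot: [0.51, 0.86, 0.0, 0.0]
wrist_force: [0.2, 0.5, -2.1]
opening: 0.0579
finger_force: 19.5
```

Call:
carry_out(
  plan=[
    [0,0,0.003,0,0,0,0.652],
    [0,0,0.002,0,0,0,0.652],
    [0,0,0,0,0,0,0.652],
  ],
)

```text
time: 51.72
position: [0.6107, 0.0824, 0.0289]
tool_rot: [0.51, 0.86, -0.0, 0.0]
wrist_force: [-0.5, -0.0, -2.4]
opening: 0.0576
finger_force: 19.5
```

Call:
carry_out(
  plan=[
    [0,0,0.003,0,0,0,0.652],
    [0,0,0,0,0,0,0.652],
    [0,0,0,0,0,0,0.652],
  ],
)

```text
time: 51.97
position: [0.6108, 0.0824, 0.0281]
tool_rot: [0.51, 0.86, -0.0, -0.0]
wrist_force: [0.2, -0.5, -3.3]
opening: 0.0577
finger_force: 19.5
```

Call:
carry_out(
  plan=[
    [0,0,0.002,0,0,0,0.652],
    [0,0,0,0,0,0,0.652],
    [0,0,0,0,0,0,0.652],
  ],
)

```text
time: 52.22
position: [0.6108, 0.0824, 0.028]
tool_rot: [0.51, 0.86, -0.0, 0.0]
wrist_force: [-2.5, -0.4, 3.7]
opening: 0.0578
finger_force: 19.5
```

Call:
carry_out(
  plan=[
    [0,0,0.001,0,0,0,0.652],
    [0,0,0,0,0,0,0.652],
  ],
)

```text
time: 52.38
position: [0.6108, 0.0824, 0.028]
tool_rot: [0.51, 0.86, -0.0, 0.0]
wrist_force: [-3.8, -0.8, 6.8]
opening: 0.0578
finger_force: 19.5
```

Call:
carry_out(
  plan=[
    [0,0,0,0,0,0,0.657],
    [0,0,0,0,0,0,0.665],
    [0,0,0,0,0,0,0.7],
    [0,0,0,0,0,0,0.78],
    [0,0,0,0,0,0,0.87],
    [0,0,0,0,0,0,0.87],
    [0,0,0,0,0,0,0.87],
    [0,0,-0.03,0,0,0,0.87],
    [0,0,-0.08,0,0,0,0.87],
    [0,0,-0.12,0,0,0,0.87],
  ],
)

```text
time: 53.22
position: [0.6087, 0.082, 0.0835]
tool_rot: [0.51, 0.86, -0.002, -0.002]
wrist_force: [0.2, 0.3, 0.2]
opening: 0.0762
finger_force: 0.0
```

Call:
carry_out(
  plan=[
    [0,0,-0.12,0,0,0,1],
    [0,0,-0.12,0,0,0,1],
    [0,0,-0.12,0,0,0,1],
    [0,0,-0.08,0,0,0,1],
    [0,0,0,0,0,0,1],
    [0,0,0,0,0,0,1],
  ],
)

```text
time: 53.72
position: [0.6115, 0.0826, 0.1966]
tool_rot: [0.51, 0.86, 0.001, 0.001]
wrist_force: [-0.3, -0.4, -0.8]
opening: 0.0875
finger_force: 0.0
```

```bash
python3 - <<'E'
from h import *
np.set_printoptions(precision=4,suppress=True)
go(.446,.1955,.2,120)
im,d,c=cap('wrist'); jars(cloud(d,c),im,.007)
E
```

```text
pos [0.6115 0.0826 0.1966] psi 28.7 tilt [ 0.003  0.001 -1.   ] F [-0.3 -0.4 -0.8] grip 0.0875 0.0 q7 0.20 t 53.7
  shift [ 0.7141 -0.364  -0.0155] rows>=4.8
  turn world 91.3 deg -> rz total -0.5073, rows>=12.8
jar px [319. 191.] n 2325 hue 10.0 fit [0.6094 0.0808] enc [0.6099 0.0806] r28.1 knob [0.6088 0.0816] white 233 yaw fit -26.6 enc -26.8 knob -27.9 to lens -31.7
jar px [275. 255.] n 1907 hue 10.0 fit [ 0.6023 -0.0034] enc [ 0.6029 -0.0034] r28.1 knob [ 0.602  -0.0021] white 199 yaw fit -9.3 enc -9.5 knob -12.8 to lens -8.8
```

Call:
carry_out(
  plan=[
    [0.0714,-0.0364,0,0,0,0,1],
    [0.0714,-0.0364,0,0,0,0,1],
    [0.0714,-0.0364,0,0,0,0,1],
    [0.0714,-0.0364,0,0,0,0,1],
    [0.0714,-0.0364,0,0,0,0,1],
    [0.0714,-0.0364,0,0,0,0,1],
    [0.0714,-0.0364,0,0,0,0,1],
    [0.0714,-0.0364,0,0,0,0,1],
    [0.0714,-0.0364,0,0,0,0,1],
    [0.0714,-0.0364,0,0,0,0,1],
  ],
)

```text
time: 54.6
position: [0.4433, 0.1951, 0.1933]
tool_rot: [0.51, 0.86, -0.001, -0.001]
wrist_force: [-0.4, 0.8, -0.1]
opening: 0.0874
finger_force: 0.0
```

Call:
carry_out(
  plan=[
    [0,0,0,0,0,-0.036,1],
    [0,0,0,0,0,-0.036,1],
    [0,0,0,0,0,-0.036,1],
    [0,0,0,0,0,-0.036,1],
    [0,0,0,0,0,-0.036,1],
    [0,0,0,0,0,-0.036,1],
    [0,0,0,0,0,-0.036,1],
    [0,0,0,0,0,-0.036,1],
    [0,0,0,0,0,-0.036,1],
    [0,0,0,0,0,-0.036,1],
  ],
)

```text
time: 55.43
position: [0.4442, 0.1947, 0.1932]
tool_rot: [-0.033, 0.999, -0.001, -0.002]
wrist_force: [0.1, -0.9, 0.1]
opening: 0.0878
finger_force: 0.0
```

Call:
carry_out(
  plan=[
    [0,0,0,0,0,-0.036,1],
    [0,0,0,0,0,-0.036,1],
    [0,0,0,0,0,-0.036,1],
    [0,0,0,0,0,-0.036,1],
    [0,0,0,0,0,0,1],
    [0,0,0,0,0,0,1],
  ],
)

```text
time: 55.93
position: [0.4445, 0.1948, 0.1937]
tool_rot: [-0.252, 0.968, -0.0, -0.001]
wrist_force: [0.6, 0.4, 0.0]
opening: 0.0883
finger_force: 0.0
```

```bash
python3 - <<'E'
from h import *
np.set_printoptions(precision=4,suppress=True)
im,d,c=cap('wrist','w9.png'); jars(cloud(d,c),im)
go(.446,.195,.018)
im,d,c=cap('scene','s9.png'); jars(cloud(d,c),im,.006)
E
```

```text
jar px [312.  81.] n 929 hue 11.0 fit [0.3436 0.1378] enc [0.351  0.1372] r25.6 knob [0.35   0.1373] white 97 yaw fit -65.6 enc -85.8 knob -82.8 to lens -20.8
jar px [ 18. 187.] n 2025 hue 10.0 fit [ 0.5948 -0.0871] enc [ 0.5952 -0.087 ] r29.4 knob [ 0.5971 -0.0796] white 209 yaw fit 21.2 enc 21.3 knob -0.7 to lens 15.2
jar px [319. 191.] n 2251 hue 10.0 fit [0.4461 0.1939] enc [0.446  0.1942] r28.1 knob [0.4454 0.1931] white 246 yaw fit 89.9 enc 89.6 knob 87.6 to lens -33.1
jar px [ 87. 229.] n 2208 hue 10.0 fit [ 0.6031 -0.003 ] enc [ 0.6032 -0.003 ] r28.8 knob [ 0.6033 -0.0028] white 167 yaw fit -12.4 enc -12.7 knob -13.3 to lens -8.9
jar px [159. 265.] n 1620 hue 9.0 fit [0.61   0.0816] enc [0.6087 0.082 ] r28.2 knob [0.6026 0.0797] white 18 yaw fit -98.8 enc -93.3 knob -66.2 to lens -31.9
pos [0.4447 0.1949 0.194 ] psi 119.2 tilt [-0.002 -0.001 -1.   ] F [-0.2  0.5 -0.7] grip 0.088 0.0 q7 1.42 t 56.0
  shift [-0.0061 -0.0025  0.7038] rows>=4.2
jar px [289. 200.] n 231 hue 11.0 fit [ 0.5961 -0.0844] enc [ 0.5968 -0.0855] r29.5 knob [ 0.5953 -0.084 ] white 39 yaw fit 23.7 enc 29.6 knob 20.9 to lens 14.6
jar px [396. 213.] n 174 hue 11.0 fit [0.4468 0.1991] enc [0.4465 0.1992] r27.3 knob [0.4478 0.1963] white 26 yaw fit 94.2 enc 93.1 knob 96.5 to lens -33.8
jar px [310. 216.] n 248 hue 11.0 fit [ 0.6037 -0.0002] enc [ 0.6038 -0.0006] r28.1 knob [0.604  0.0007] white 39 yaw fit -12.3 enc -10.5 knob -16.2 to lens -9.8
jar px [332. 232.] n 261 hue 11.0 fit [0.6107 0.0834] enc [0.6108 0.0827] r28.4 knob [0.6115 0.0844] white 44 yaw fit -35.5 enc -33.3 knob -41.9 to lens -32.4
```

Call:
carry_out(
  plan=[
    [-0.005,-0.002,0.06,0,0,0,1],
    [0,0,0.1,0,0,0,1],
    [0,0,0.1,0,0,0,1],
    [0,0,0.1,0,0,0,1],
    [0,0,0.1,0,0,0,1],
    [0,0,0.09,0,0,0,1],
    [0,0,0.08,0,0,0,1],
    [0,0,0.04,0,0,0,1],
    [0,0,0.02,0,0,0,1],
    [0,0,0.01,0,0,0,1],
  ],
)

```text
time: 56.87
position: [0.4464, 0.1955, 0.0195]
tool_rot: [-0.253, 0.967, -0.0, -0.0]
wrist_force: [-0.4, -0.0, 0.0]
opening: 0.0877
finger_force: 0.0
```

Call:
carry_out(
  plan=[
    [0,0,0,0,0,0,0.9],
    [0,0,0,0,0,0,0.8],
    [0,0,0,0,0,0,0.73],
    [0,0,0,0,0,0,0.69],
    [0,0,0,0,0,0,0.67],
    [0,0,0,0,0,0,0.66],
    [0,0,0,0,0,0,0.655],
    [0,0,0,0,0,0,0.652],
    [0,0,0,0,0,0,0.652],
  ],
)

```text
time: 57.62
position: [0.447, 0.1954, 0.0203]
tool_rot: [-0.254, 0.967, -0.0, 0.0]
wrist_force: [0.0, -0.4, 5.8]
opening: 0.0577
finger_force: 19.5
```

Call:
carry_out(
  plan=[
    [0,0,-0.008,0,0,0,0.652],
    [0,0,-0.02,0,0,0,0.652],
    [0,0,-0.04,0,0,0,0.652],
    [0,0,-0.06,0,0,0,0.652],
    [0,0,-0.08,0,0,0,0.652],
    [0,0,-0.08,0,0,0,0.652],
    [0,0,-0.08,0,0,0,0.652],
    [0,0,-0.04,0,0,0,0.652],
    [0,0,0,0,0,0,0.652],
    [0,0,0,0,0,0,0.652],
  ],
)

```text
time: 58.45
position: [0.4467, 0.1954, 0.1221]
tool_rot: [-0.254, 0.967, -0.0, 0.0]
wrist_force: [0.0, 0.2, -2.6]
opening: 0.0578
finger_force: 19.5
```

```bash
python3 - <<'E'
from h import *
go(.6166,.167,.12,-20.2)
E
```

```text
pos [0.4467 0.1954 0.1221] psi 119.4 tilt [ 0.001  0.    -1.   ] F [ 0.   0.2 -2.6] grip 0.0578 19.5 q7 1.36 t 58.5
  shift [-0.5365 -0.4324  0.0088] rows>=4.1
  turn world -139.6 deg -> rz total 0.7755, rows>=19.5
```

Call:
carry_out(
  plan=[
    [-0.0537,-0.0432,0,0,0,0,0.652],
    [-0.0537,-0.0432,0,0,0,0,0.652],
    [-0.0537,-0.0432,0,0,0,0,0.652],
    [-0.0537,-0.0432,0,0,0,0,0.652],
    [-0.0537,-0.0432,0,0,0,0,0.652],
    [-0.0537,-0.0432,0,0,0,0,0.652],
    [-0.0537,-0.0432,0,0,0,0,0.652],
    [-0.0537,-0.0432,0,0,0,0,0.652],
    [-0.0537,-0.0432,0,0,0,0,0.652],
    [-0.0537,-0.0432,0,0,0,0,0.652],
  ],
)

```text
time: 59.28
position: [0.6162, 0.1667, 0.1196]
tool_rot: [-0.254, 0.967, -0.0, -0.002]
wrist_force: [0.8, 0.1, -2.7]
opening: 0.0578
finger_force: 19.5
```

Call:
carry_out(
  plan=[
    [0,0,0,0,0,0.0388,0.652],
    [0,0,0,0,0,0.0388,0.652],
    [0,0,0,0,0,0.0388,0.652],
    [0,0,0,0,0,0.0388,0.652],
    [0,0,0,0,0,0.0388,0.652],
    [0,0,0,0,0,0.0388,0.652],
    [0,0,0,0,0,0.0388,0.652],
    [0,0,0,0,0,0.0388,0.652],
    [0,0,0,0,0,0.0388,0.652],
    [0,0,0,0,0,0.0388,0.652],
  ],
)

```text
time: 60.12
position: [0.6153, 0.1669, 0.1196]
tool_rot: [0.348, 0.937, -0.001, -0.001]
wrist_force: [1.2, 0.5, -2.6]
opening: 0.0578
finger_force: 19.5
```

Call:
carry_out(
  plan=[
    [0,0,0,0,0,0.0388,0.652],
    [0,0,0,0,0,0.0388,0.652],
    [0,0,0,0,0,0.0388,0.652],
    [0,0,0,0,0,0.0388,0.652],
    [0,0,0,0,0,0.0388,0.652],
    [0,0,0,0,0,0.0388,0.652],
    [0,0,0,0,0,0.0388,0.652],
    [0,0,0,0,0,0.0388,0.652],
    [0,0,0,0,0,0.0388,0.652],
    [0,0,0,0,0,0.0388,0.652],
  ],
)

```text
time: 60.95
position: [0.6153, 0.1669, 0.1197]
tool_rot: [0.822, 0.569, -0.002, -0.0]
wrist_force: [0.2, -0.1, -2.1]
opening: 0.0574
finger_force: 19.5
```

```bash
python3 - <<'E'
from h import *
go(.6166,.167,.0305,-20.2)
E
```

```text
pos [0.6153 0.1669 0.1197] psi -20.6 tilt [-0.003 -0.002 -1.   ] F [ 0.2 -0.1 -2.1] grip 0.0574 19.5 q7 -0.63 t 61.0
  shift [0.0031 0.0054 0.3567] rows>=2.1
  turn world 0.4 deg -> rz total -0.0023, rows>=0.1
```

Call:
carry_out(
  plan=[
    [0.002,0.003,0.06,0,0,0,0.652],
    [0,0,0.08,0,0,0,0.652],
    [0,0,0.08,0,0,0,0.652],
    [0,0,0.06,0,0,0,0.652],
    [0,0,0.04,0,0,0,0.652],
    [0,0,0.025,0,0,0,0.652],
    [0,0,0.014,0,0,0,0.652],
    [0,0,0.004,0,0,0,0.652],
    [0,0,0.003,0,0,0,0.652],
    [0,0,0,0,0,0,0.652],
  ],
)

```text
time: 61.78
position: [0.618, 0.1676, 0.031]
tool_rot: [0.821, 0.572, 0.001, 0.0]
wrist_force: [-0.2, -0.1, -1.8]
opening: 0.0576
finger_force: 19.5
```

Call:
carry_out(
  plan=[
    [0,0,0.003,0,0,0,0.652],
    [0,0,0.002,0,0,0,0.652],
    [0,0,0,0,0,0,0.652],
  ],
)

```text
time: 62.03
position: [0.6177, 0.1676, 0.0295]
tool_rot: [0.821, 0.572, 0.0, 0.0]
wrist_force: [0.1, 0.3, -2.3]
opening: 0.0573
finger_force: 19.5
```

Call:
carry_out(
  plan=[
    [0,0,0.002,0,0,0,0.652],
    [0,0,0,0,0,0,0.652],
    [0,0,0,0,0,0,0.652],
  ],
)

```text
time: 62.28
position: [0.6175, 0.1675, 0.0287]
tool_rot: [0.821, 0.572, -0.0, -0.0]
wrist_force: [-0.6, -0.7, -2.0]
opening: 0.0582
finger_force: 19.5
```

Call:
carry_out(
  plan=[
    [0,0,0.002,0,0,0,0.652],
    [0,0,0,0,0,0,0.652],
    [0,0,0,0,0,0,0.652],
  ],
)

```text
time: 62.53
position: [0.6176, 0.1675, 0.0283]
tool_rot: [0.821, 0.572, 0.0, -0.0]
wrist_force: [-0.7, 0.4, 0.2]
opening: 0.0577
finger_force: 19.5
```

Call:
carry_out(
  plan=[
    [0,0,0.001,0,0,0,0.652],
    [0,0,0,0,0,0,0.652],
    [0,0,0,0,0,0,0.652],
  ],
)

```text
time: 62.78
position: [0.6176, 0.1675, 0.0283]
tool_rot: [0.821, 0.572, 0.0, -0.0]
wrist_force: [-1.7, 0.0, 4.5]
opening: 0.0578
finger_force: 19.5
```

Call:
carry_out(
  plan=[
    [0,0,0.001,0,0,0,0.652],
    [0,0,0,0,0,0,0.652],
    [0,0,0,0,0,0,0.652],
  ],
)

```text
time: 63.03
position: [0.6176, 0.1676, 0.0283]
tool_rot: [0.821, 0.572, 0.0, -0.0]
wrist_force: [-2.5, -0.5, 6.7]
opening: 0.0576
finger_force: 19.5
```

Call:
carry_out(
  plan=[
    [0,0,0,0,0,0,0.657],
    [0,0,0,0,0,0,0.665],
    [0,0,0,0,0,0,0.7],
    [0,0,0,0,0,0,0.78],
    [0,0,0,0,0,0,0.87],
    [0,0,0,0,0,0,0.87],
    [0,0,0,0,0,0,0.87],
    [0,0,-0.03,0,0,0,0.87],
    [0,0,-0.08,0,0,0,0.87],
    [0,0,-0.12,0,0,0,0.87],
  ],
)

```text
time: 63.87
position: [0.6155, 0.1669, 0.0837]
tool_rot: [0.82, 0.572, -0.002, -0.001]
wrist_force: [1.0, -0.4, -0.3]
opening: 0.0763
finger_force: 0.0
```

Call:
carry_out(
  plan=[
    [0,0,-0.12,0,0,0,1],
    [0,0,-0.12,0,0,0,1],
    [0,0,-0.12,0,0,0,1],
    [0,0,-0.12,0,0,0,1],
    [0,0,-0.1,0,0,0,1],
    [0,0,0,0,0,0,1],
    [0,0,0,0,0,0,1],
  ],
)

```text
time: 64.45
position: [0.6184, 0.1677, 0.2323]
tool_rot: [0.821, 0.572, 0.002, 0.0]
wrist_force: [-0.5, -1.3, -1.1]
opening: 0.0876
finger_force: 0.0
```

```bash
python3 - <<'E'
from h import *
np.set_printoptions(precision=4,suppress=True)
go()
im,d,c=cap('wrist','w10.png'); jars(cloud(d,c),im,.008)
im,d,c=cap('scene','s10.png'); print('scene');jars(cloud(d,c),im,.007)
im,d,c=cap('top'); print('top'); jars(cloud(d,c),im,.006)
E
```

```text
pos [0.6184 0.1677 0.2323] psi -20.3 tilt [ 0.004  0.002 -1.   ] F [-0.5 -1.3 -1.1] grip 0.0876 0.0 q7 -0.64 t 64.5
  shift [0. 0. 0.] rows>=0.0
jar px [319. 182.] n 1882 hue 10.0 fit [0.6165 0.1675] enc [0.6171 0.1671] r28.2 knob [0.6164 0.1681] white 209 yaw fit -50.0 enc -50.9 knob -51.1 to lens -48.5
jar px [339. 251.] n 1542 hue 10.0 fit [0.6098 0.0813] enc [0.6104 0.081 ] r28.3 knob [0.6096 0.0824] white 174 yaw fit -28.8 enc -28.7 knob -31.2 to lens -31.8
jar px [356. 303.] n 756 hue 10.0 fit [ 0.6026 -0.0029] enc [ 0.6042 -0.0009] r27.9 knob [ 0.6042 -0.0009] white 106 yaw fit -4.7 enc -11.4 knob -11.4 to lens -8.9
jar px [369. 360.] n 1049 hue 10.0 fit [ 0.5948 -0.0874] enc [ 0.5952 -0.0878] r28.2 knob [ 0.5945 -0.0865] white 178 yaw fit 6.5 enc 8.3 knob 3.6 to lens 15.3
scene
jar px [289. 200.] n 227 hue 11.0 fit [ 0.5955 -0.0845] enc [ 0.5958 -0.0843] r28.1 knob [ 0.5957 -0.0848] white 33 yaw fit 16.9 enc 16.8 knob 18.2 to lens 14.5
jar px [310. 216.] n 248 hue 11.0 fit [ 0.6038 -0.0005] enc [ 0.6039 -0.0008] r28.1 knob [0.6039 0.0003] white 36 yaw fit -8.2 enc -7.1 knob -
[... 279 characters left out ...]
hite 45 yaw fit -60.8 enc -60.2 knob -64.4 to lens -49.0
top
jar px [271. 174.] n 103 hue 18.0 fit [0.6192 0.1635] enc [0.6194 0.161 ] r24.4 knob [0.6205 0.1612] white 38 yaw fit -36.1 enc -27.8 knob -31.1 to lens -48.3
jar px [296. 179.] n 297 hue 13.0 fit [0.6096 0.0823] enc [0.6099 0.0808] r29.1 knob [0.6095 0.0819] white 41 yaw fit -18.2 enc -14.2 knob -17.1 to lens -32.0
jar px [326. 182.] n 282 hue 14.5 fit [ 0.6015 -0.0028] enc [ 0.6025 -0.0038] r28.9 knob [ 0.6009 -0.0026] white 27 yaw fit -8.0 enc -5.4 knob -8.4 to lens -8.9
jar px [355. 186.] n 298 hue 20.0 fit [ 0.5944 -0.0868] enc [ 0.5954 -0.0862] r29.5 knob [ 0.5933 -0.0873] white 38 yaw fit 13.6 enc 12.4 knob 14.1 to lens 15.1
```

Positions are fine and the label yaws look near the target. To check them properly, I view the row from the lens side with the wrist camera.

Call:
carry_out(
  plan=[
    [0,0,0,0,0,0.0388,1],
    [0,0,0,0,0,0.0388,1],
    [0,0,0,0,0,0.0388,1],
    [0,0,0,0,0,0.0388,1],
    [0,0,0,0,0,0.0388,1],
    [0,0,0,0,0,0.0388,1],
    [0,0,0,0,0,0.0388,1],
    [0,0,0,0,0,0.0388,1],
    [0,0,0,0,0,0.0388,1],
    [0,0,0,0,0,0.0388,1],
  ],
)

```text
time: 65.43
position: [0.6166, 0.1672, 0.2285]
tool_rot: [1.0, -0.004, -0.001, 0.001]
wrist_force: [0.4, 0.6, 0.7]
opening: 0.0879
finger_force: 0.0
```

Call:
carry_out(
  plan=[
    [0,0.04,-0.04,0,0,0,1],
    [0,0.08,-0.04,0,0,0,1],
    [0,0.08,-0.04,0,0,0,1],
    [0,0.08,-0.04,0,0,0,1],
    [0,0.08,-0.04,0,0,0,1],
    [0,0.08,-0.04,0,0,0,1],
    [0,0.07,0,0,0,0,1],
    [0,0.04,0,0,0,0,1],
    [0,0,0,0,0,0,1],
    [0,0,0,0,0,0,1],
  ],
)

```text
time: 66.27
position: [0.6168, 0.0298, 0.2897]
tool_rot: [1.0, -0.001, -0.001, -0.0]
wrist_force: [0.4, 1.1, -0.6]
opening: 0.0878
finger_force: 0.0
```

```bash
python3 - <<'E'
from h import *
np.set_printoptions(precision=4,suppress=True)
go()
im,d,c=cap('wrist','w11.png'); P=cloud(d,c); print('cam',-np.array(c['R']).T@c['t'])
o=jars(P,im,.008)
hsv=cv2.cvtColor(im,cv2.COLOR_RGB2HSV);S,V=hsv[...,1],hsv[...,2]
for (cen,y) in o:
    dd=P[...,:2]-cen; r=np.hypot(*np.moveaxis(dd,-1,0)); ref=np.arctan2(*(LENS-cen)[::-1])
    a=np.degrees((np.arctan2(dd[...,1],dd[...,0])-ref+np.pi)%(2*np.pi)-np.pi)
    body=(r<.034)&(r>.022)&(P[...,2]>.02)&(P[...,2]<.066); m=body&(S<90)&(V>100)
    if m.sum()>20: print(cen.round(4),'label-vs-lens: mean %.1f, range'%a[m].mean(),np.percentile(a[m],[2,98]),m.sum(),'body visible',np.percentile(a[body],[2,98]))
E
```

```text
pos [0.6168 0.0298 0.2897] psi -90.1 tilt [-0.001  0.    -1.   ] F [ 0.4  1.1 -0.6] grip 0.0878 0.0 q7 -1.56 t 66.3
  shift [0. 0. 0.] rows>=0.0
cam [0.6985 0.0299 0.4659]
jar px [213. 171.] n 1401 hue 10.0 fit [0.6182 0.1676] enc [0.6194 0.1674] r28.6 knob [0.619  0.1673] white 212 yaw fit -43.5 enc -46.3 knob -44.8 to lens -48.8
jar px [279. 176.] n 1388 hue 10.0 fit [0.6124 0.0823] enc [0.6128 0.0829] r28.3 knob [0.6123 0.0823] white 198 yaw fit -24.9 enc -27.4 knob -25.0 to lens -32.4
jar px [345. 181.] n 1373 hue 10.0 fit [ 0.6051 -0.002 ] enc [ 0.6057 -0.0013] r28.1 knob [ 0.6051 -0.0017] white 194 yaw fit -10.5 enc -13.1 knob -11.4 to lens -9.3
jar px [409. 187.] n 1362 hue 10.0 fit [ 0.5966 -0.0867] enc [ 0.5971 -0.0866] r28.4 knob [ 0.5965 -0.086 ] white 190 yaw fit 17.3 enc 17.5 knob 15.1 to lens 15.2
[0.6182 0.1676] label-vs-lens: mean 3.7, range [-33.8455  48.8222] 162 body visible [-76.7562  56.4452]
[0.6124 0.0823] label-vs-lens: mean 13.9, range [-30.6209  64.2058] 115 body visible [-56.5777  60.7509]
[ 0.6051 -0.002 ] label-vs-lens: mean 17.1, range [-32.7732  75.3292] 117 body visible [-29.8466  86.732 ]
[ 0.5966 -0.0867] label-vs-lens: mean 13.3, range [-33.2665  43.368 ] 168 body visible [-31.1601  99.4497]
```

View pics/w11.png

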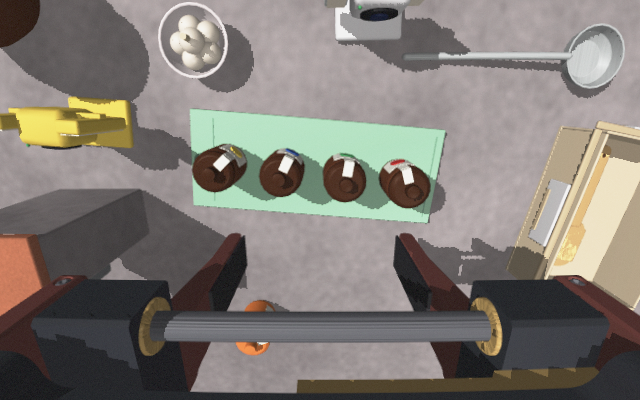

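The picture shows all four jars upright in a row at (218,168), (282,173), (345,177) and (405,183), with the labels towards the lens at (380,15). Averaged over the views, only D (blue, (282,173)) is about 4-5 degrees off, so I trim it.

Call:
carry_out(
  plan=[
    [0,0,0,0,0,-0.0333,1],
    [0,0,0,0,0,-0.0333,1],
    [0,0,0,0,0,-0.0333,1],
    [0,0,0,0,0,-0.0333,1],
    [0,0,0,0,0,-0.0333,1],
    [0,0,0,0,0,-0.0333,1],
    [0,0,0,0,0,-0.0333,1],
    [0,0,0,0,0,-0.0333,1],
    [0,0,0,0,0,-0.0333,1],
    [0,0,0,0,0,-0.0333,1],
  ],
)

```text
time: 67.15
position: [0.617, 0.0321, 0.2895]
tool_rot: [0.865, 0.502, -0.0, -0.0]
wrist_force: [0.5, -0.4, -0.4]
opening: 0.0884
finger_force: 0.0
```

```bash
python3 - <<'E'
from h import *
go(.6105,.0823,.15,-30)
E
```

```text
pos [0.617  0.0321 0.2895] psi -29.7 tilt [-0.001  0.    -1.   ] F [ 0.5 -0.4 -0.4] grip 0.0884 0.0 q7 -0.58 t 67.2
  shift [ 0.1618 -0.1212  0.5581] rows>=3.6
  turn world -0.3 deg -> rz total 0.0018, rows>=0.0
```

Call:
carry_out(
  plan=[
    [0.027,-0.0202,0.06,0,0,0,1],
    [0.027,-0.0202,0.1,0,0,0,1],
    [0.027,-0.0202,0.1,0,0,0,1],
    [0.027,-0.0202,0.1,0,0,0,1],
    [0.027,-0.0202,0.1,0,0,0,1],
    [0.027,-0.0202,0.06,0,0,0,1],
    [0,0,0,0,0,0,1],
    [0,0,0,0,0,0,1],
  ],
)

```text
time: 67.82
position: [0.6106, 0.0819, 0.1593]
tool_rot: [0.866, 0.5, -0.001, -0.001]
wrist_force: [-0.6, 0.1, 0.4]
opening: 0.0878
finger_force: 0.0
```

```bash
python3 - <<'E'
from h import *
go(.6105,.0823,.0275,-30)
im,d,c=cap('wrist'); jars(cloud(d,c),im,.008)
E
```

```text
pos [0.6106 0.0819 0.1593] psi -30.0 tilt [-0.002 -0.    -1.   ] F [-0.6  0.1  0.4] grip 0.0878 0.0 q7 -0.63 t 67.8
  shift [ 1.800e-03 -1.000e-04  5.272e-01] rows>=3.2
  turn world -0.0 deg -> rz total 0.0001, rows>=0.0
jar px [274. 109.] n 3725 hue 10.0 fit [0.6197 0.1661] enc [0.62   0.1658] r28.1 knob [0.6198 0.1659] white 442 yaw fit -47.3 enc -47.5 knob -47.4 to lens -48.8
jar px [320. 202.] n 2976 hue 10.0 fit [0.6127 0.0806] enc [0.6134 0.0806] r28.3 knob [0.6127 0.0815] white 356 yaw fit -28.9 enc -30.0 knob -31.8 to lens -32.1
jar px [358. 278.] n 2422 hue 10.0 fit [ 0.6053 -0.0039] enc [ 0.6058 -0.0046] r28.5 knob [ 0.6052 -0.0024] white 271 yaw fit -11.0 enc -8.9 knob -15.5 to lens -8.8
jar px [388. 352.] n 973 hue 10.0 fit [ 0.594  -0.0917] enc [ 0.5953 -0.0895] r27.1 knob [ 0.5967 -0.0868] white 39 yaw fit 5.1 enc -4.2 knob -17.4 to lens 16.4
```

The close view puts D at -30 against -32 wanted, so no trim is needed. I go to the lamp lever with the fingers shut.

Call:
carry_out(
  plan=[
    [0,0,-0.08,0,0,-0.037,1],
    [0,0,-0.12,0,0,-0.037,1],
    [0,0,-0.12,0,0,-0.037,1],
    [0,0,-0.12,0,0,-0.037,1],
    [0,0,-0.08,0,0,-0.037,1],
    [0,0,0,0,0,-0.037,0.5],
    [0,0,0,0,0,-0.037,0.2],
    [0,0,0,0,0,-0.037,0],
    [0,0,0,0,0,-0.037,0],
    [0,0,0,0,0,-0.037,0],
  ],
)

```text
time: 68.7
position: [0.6122, 0.0795, 0.2924]
tool_rot: [0.449, 0.894, 0.001, 0.001]
wrist_force: [1.2, 0.8, 0.8]
opening: 0.058
finger_force: 0.0
```

Call:
carry_out(
  plan=[
    [0,0,0,0,0,-0.037,0],
    [0,0,0,0,0,-0.037,0],
    [0,0,0,0,0,-0.037,0],
    [0,0,0,0,0,-0.037,0],
    [0,0,0,0,0,-0.037,0],
    [0,0,0,0,0,-0.037,0],
    [0,0,0,0,0,-0.037,0],
    [0,0,0,0,0,-0.037,0],
    [0,0,0,0,0,0,0],
  ],
)

```text
time: 69.45
position: [0.6121, 0.0795, 0.2921]
tool_rot: [0.001, 1.0, 0.0, 0.001]
wrist_force: [-0.0, 0.2, 0.3]
opening: 0.0011
finger_force: 0.0
```

```bash
python3 - <<'E'
from h import *
go(.408,.388,.29,90)
E
```

```text
pos [0.6121 0.0795 0.2921] psi 89.9 tilt [ 0.003  0.    -1.   ] F [-0.   0.2  0.3] grip 0.0011 0.0 q7 1.32 t 69.5
  shift [0.8191 1.2324 0.0062] rows>=8.9
  turn world 0.1 deg -> rz total -0.0007, rows>=0.0
```

Call:
carry_out(
  plan=[
    [0.0546,0.0822,0,0,0,0,0],
    [0.0546,0.0822,0,0,0,0,0],
    [0.0546,0.0822,0,0,0,0,0],
    [0.0546,0.0822,0,0,0,0,0],
    [0.0546,0.0822,0,0,0,0,0],
    [0.0546,0.0822,0,0,0,0,0],
    [0.0546,0.0822,0,0,0,0,0],
    [0.0546,0.0822,0,0,0,0,0],
    [0.0546,0.0822,0,0,0,0,0],
    [0.0546,0.0822,0,0,0,0,0],
  ],
)

```text
time: 70.28
position: [0.4759, 0.2872, 0.2916]
tool_rot: [0.005, 1.0, 0.0, 0.001]
wrist_force: [0.2, 1.0, 0.6]
opening: 0.0006
finger_force: 0.0
```

Call:
carry_out(
  plan=[
    [0.0546,0.0822,0,0,0,0,0],
    [0.0546,0.0822,0,0,0,0,0],
    [0.0546,0.0822,0,0,0,0,0],
    [0.0546,0.0822,0,0,0,0,0],
    [0.0546,0.0822,0,0,0,0,0],
    [0,0,0,0,0,0,0],
    [0,0,0,0,0,0,0],
  ],
)

```text
time: 70.87
position: [0.4078, 0.3907, 0.2913]
tool_rot: [0.003, 1.0, 0.001, 0.001]
wrist_force: [0.6, 0.2, 0.3]
opening: 0.0006
finger_force: 0.0
```

```bash
python3 - <<'E'
from h import *
go(.408,.388,.155,90)
im,d,c=cap('wrist'); P=cloud(d,c); hsv=cv2.cvtColor(im,cv2.COLOR_RGB2HSV);H,S,V=[hsv[...,i].astype(int) for i in range(3)]
X,Y=P[...,0],P[...,1]
m=((H>172)|(H<5))&(S>170)&(V>100)&(X<.5)&(X>.3)&(Y>.3)&(Y<.48)&(P[...,2]>.08)
print(m.sum(),P[m].mean(0) if m.any() else '',np.percentile(P[m],[5,95],axis=0) if m.any() else '')
E
```

```text
pos [0.4078 0.3907 0.2913] psi 89.7 tilt [ 0.001  0.001 -1.   ] F [0.6 0.2 0.3] grip 0.0006 0.0 q7 0.62 t 70.9
  shift [-1.000e-04 -1.150e-02  5.451e-01] rows>=3.3
  turn world 0.3 deg -> rz total -0.0018, rows>=0.0
202 [0.40882398 0.38406324 0.15224723] [[0.40268721 0.37677825 0.14765062]
 [0.41670629 0.3908489  0.15328188]]
```

Call:
carry_out(
  plan=[
    [0,-0.016,0.06,0,0,0,0],
    [0,0,0.1,0,0,0,0],
    [0,0,0.1,0,0,0,0],
    [0,0,0.1,0,0,0,0],
    [0,0,0.1,0,0,0,0],
    [0,0,0.05,0,0,0,0],
    [0,0,0.02,0,0,0,0],
    [0,0,0.02,0,0,0,0],
    [0,0,0,0,0,0,0],
  ],
)

```text
time: 71.67
position: [0.4091, 0.3849, 0.1527]
tool_rot: [0.004, 1.0, -0.0, 0.0]
wrist_force: [-1.0, -0.0, -0.7]
opening: 0.0001
finger_force: 0.0
```

Call:
carry_out(
  plan=[
    [0,0,0.024,0,0,0,0],
    [0,0,0.024,0,0,0,0],
    [0,0,0.024,0,0,0,0],
    [0,0,0.024,0,0,0,0],
    [0,0,0.024,0,0,0,0],
    [0,0,0.024,0,0,0,0],
    [0,0,0.024,0,0,0,0],
    [0,0,0,0,0,0,0],
  ],
)

```text
time: 72.33
position: [0.4078, 0.3849, 0.1092]
tool_rot: [0.003, 1.0, -0.001, -0.001]
wrist_force: [-0.9, 0.2, -0.7]
opening: 0.0003
finger_force: 0.0
```

```bash
python3 - <<'E'
from h import *
go(.408,.387,.0895,90)
E
```

```text
pos [0.4078 0.3849 0.1092] psi 89.7 tilt [-0.001 -0.001 -1.   ] F [-0.9  0.2 -0.7] grip 0.0003 0.0 q7 0.57 t 72.3
  shift [-0.0007  0.0083  0.0787] rows>=0.5
  turn world 0.3 deg -> rz total -0.0016, rows>=0.0
```

Call:
carry_out(
  plan=[
    [0,0,0.016,0,0,0,0],
    [0,0,0.016,0,0,0,0],
    [0,0,0.016,0,0,0,0],
    [0,0,0.016,0,0,0,0],
    [0,0,0,0,0,0,0],
  ],
)

```text
time: 72.75
position: [0.4082, 0.3853, 0.0939]
tool_rot: [0.003, 1.0, -0.0, -0.0]
wrist_force: [0.8, 0.1, -0.0]
opening: 0.0006
finger_force: 0.0
```

```bash
cat > ball.py <<'E'
from h import *
np.set_printoptions(precision=4,suppress=True)
go(.408,.387,.0895,90)
for n in ('wrist','scene','top'):
    im,d,c=cap(n); P=cloud(d,c); hsv=cv2.cvtColor(im,cv2.COLOR_RGB2HSV);H,S,V=[hsv[...,i].astype(int) for i in range(3)]
    X,Y=P[...,0],P[...,1]
    m=((H>172)|(H<5))&(S>170)&(V>80)&(X<.47)&(X>.35)&(Y>.34)&(Y<.43)&(P[...,2]>.06)&(P[...,2]<.17)
    if m.any(): print(n,m.sum(),P[m].mean(0),np.percentile(P[m],[5,95],axis=0))
E
python3 ball.py
```

```text
pos [0.4082 0.3853 0.0939] psi 89.7 tilt [-0. -0. -1.] F [ 0.8  0.1 -0. ] grip 0.0006 0.0 q7 0.56 t 72.8
  shift [0.0008 0.0068 0.0177] rows>=0.1
  turn world 0.3 deg -> rz total -0.0017, rows>=0.0
wrist 40 [0.3998 0.3852 0.1004] [[0.399  0.3827 0.0982]
 [0.4004 0.3883 0.103 ]]
```

The lever follows. A little further, until it meets its stop.

Call:
carry_out(
  plan=[
    [0,0,0.008,0,0,0,0],
    [0,0,0.006,0,0,0,0],
    [0,0,0,0,0,0,0],
  ],
)

```text
time: 73.15
position: [0.4084, 0.3857, 0.0911]
tool_rot: [0.003, 1.0, 0.0, 0.0]
wrist_force: [1.9, -0.3, 0.6]
opening: 0.0002
finger_force: 0.3
```

Call:
carry_out(
  plan=[
    [0,0,0.004,0,0,0,0],
    [0,0,0.002,0,0,0,0],
    [0,0,0,0,0,0,0],
  ],
)

```text
time: 73.4
position: [0.4085, 0.3857, 0.0898]
tool_rot: [0.003, 1.0, 0.0, 0.0]
wrist_force: [0.8, 0.6, 1.6]
opening: 0.0002
finger_force: 1.0
```

Call:
carry_out(
  plan=[
    [0,0,0.004,0,0,0,0],
    [0,0,0,0,0,0,0],
  ],
)

```text
time: 73.57
position: [0.4086, 0.3858, 0.0895]
tool_rot: [0.003, 1.0, 0.0, 0.0]
wrist_force: [-1.3, -1.2, 8.1]
opening: 0.0002
finger_force: 4.0
```

Call:
carry_out(
  plan=[
    [0,0,0.003,0,0,0,0],
    [0,0,0,0,0,0,0],
    [0,0,0,0,0,0,0],
  ],
)

```text
time: 73.82
position: [0.4087, 0.3859, 0.0893]
tool_rot: [0.003, 1.0, 0.0, 0.001]
wrist_force: [-1.0, -2.5, 13.1]
opening: 0.0007
finger_force: 6.2
```

Call:
carry_out(
  plan=[
    [0,0,-0.03,0,0,0,0],
    [0,0,-0.08,0,0,0,0],
    [0,0,-0.12,0,0,0,0],
    [0,0,-0.12,0,0,0,0],
    [0,0,-0.12,0,0,0,0],
    [0,0,-0.12,0,0,0,0],
    [0,0,-0.12,0,0,0,0],
    [0,0,-0.06,0,0,0,0],
    [0,0,0,0,0,0,0],
    [0,0,0,0,0,0,0],
  ],
)

```text
time: 74.65
position: [0.408, 0.3857, 0.2807]
tool_rot: [0.003, 1.0, 0.0, 0.0]
wrist_force: [0.5, -0.0, -0.2]
opening: 0.0008
finger_force: 0.0
```

```bash
python3 ball.py; python3 - <<'E'
from h import *
for n in ('scene','top'):
    im,d,c=cap(n,n+'_end.png'); print(n); jars(cloud(d,c),im,.007)
a=cv2.imread('pics/scene_end.png')[110:340,170:500]; cv2.imwrite('pics/end.png',cv2.resize(a,None,fx=2.4,fy=2.4,interpolation=2))
E
```

```text
pos [0.408  0.3857 0.2807] psi 89.7 tilt [ 0.001  0.001 -1.   ] F [ 0.5 -0.  -0.2] grip 0.0008 0.0 q7 0.63 t 74.7
  shift [0.0005 0.0049 0.7647] rows>=4.6
  turn world 0.3 deg -> rz total -0.0016, rows>=0.0
wrist 146 [0.4087 0.3848 0.1002] [[0.4028 0.3781 0.0966]
 [0.4149 0.3915 0.1029]]
scene 3 [0.4078 0.3892 0.1017] [[0.4068 0.3866 0.1004]
 [0.4093 0.3921 0.103 ]]
top 23 [0.4095 0.386  0.0997] [[0.4047 0.3804 0.0955]
 [0.413  0.3933 0.1047]]
scene
jar px [289. 200.] n 230 hue 11.0 fit [ 0.5959 -0.0845] enc [ 0.596  -0.0842] r28.7 knob [ 0.5958 -0.084 ] white 40 yaw fit 24.4 enc 23.5 knob 22.5 to lens 14.6
jar px [310. 216.] n 245 hue 11.0 fit [ 6.037e-01 -4.000e-04] enc [ 0.604  -0.0011] r28.2 knob [6.038e-01 6.000e-04] white 41 yaw fit -11.7 enc -9.1 knob -15.9 to lens -9.7
jar px [333. 232.] n 262 hue 11.0 fit [0.6114 0.0839] enc [0.6112 0.0834] r28.5 knob [0.6118 0.0845] white 44 yaw fit -38.9 enc -36.3 knob -42.2 to lens -32.6
jar px [357. 250.] n 287 hue 11.0 fit [0.6181 0.171 ] enc [0.6177 0.171 ] r28.7 knob [0.618  0.1712] white 44 yaw fit -66.2 enc -64.8 knob -66.2 to lens -49.2
top
jar px [267. 175.] n 279 hue 13.0 fit [0.6178 0.1678] enc [0.6183 0.1674] r28.2 knob [0.6174 0.1684] white 42 yaw fit -32.5 enc -32.2 knob -33.5 to lens -48.7
jar px [296. 179.] n 291 hue 14.0 fit [0.6104 0.0821] enc [0.6101 0.0811] r29.4 knob [0.6097 0.0824] white 41 yaw fit -18.2 enc -14.8 knob -18.3 to lens -32.1
jar px [326. 182.] n 278 hue 14.5 fit [ 0.6021 -0.0027] enc [ 0.6031 -0.0031] r29.1 knob [ 0.6011 -0.002 ] white 28 yaw fit -7.9 enc -6.9 knob -9.2 to lens -9.0
jar px [355. 186.] n 295 hue 21.0 fit [ 0.5943 -0.0865] enc [ 0.5948 -0.0879] r29.4 knob [ 0.5935 -0.0864] white 38 yaw fit 12.6 enc 16.7 knob 11.6 to lens 15.0
```

View pics/end.png

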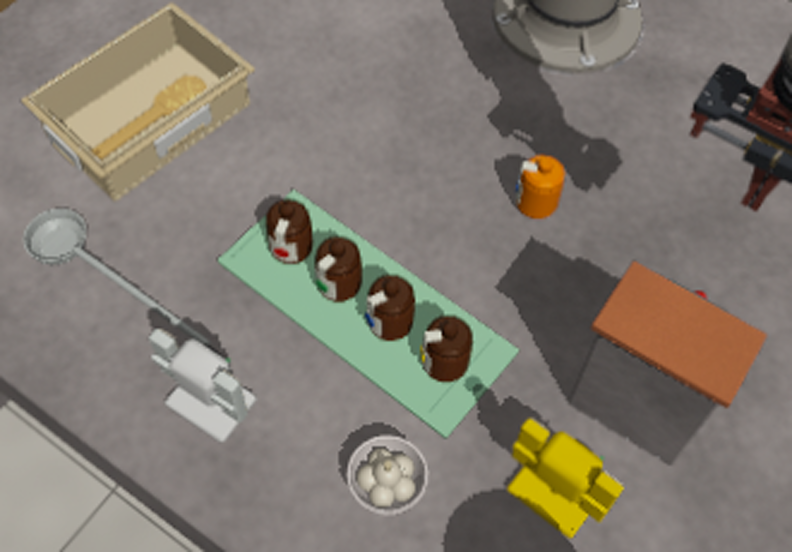

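The final view shows the four jars upright in one row, labels towards the white camera at crop pixel (205,380). The paddle is in the container, and the lever ball is down (z about 0.10 at its top, from 0.15). The bowl, ladle and look-alikes are untouched. I hand in.

```bash
python3 -c "
from station import sign_off
print(sign_off())"
```

```text
the job is handed in; nothing more can be done
None
```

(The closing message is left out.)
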